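# Strip a box section off the positioner's keyed arbor

## Task

The welded piece of box section is ready to come off the tilted arbor of the bench positioner: draw the red-handled locking key out sideways, then slide the box section up the arbor and off its open end. Lower both into the steel tray, not dropping them, so that the box section lies flat on the tray's floor beside the key. Leave the other things on the bench where they are.

Things in the scene. Friction and masses are not known exactly. Their poses are not given: they have to be found in the camera images.
- arbor: Square bright-steel arbor, 30 x 30 x 178 mm, fixed to a 66 x 66 mm shoulder plate on a grey positioner bolted to the bench. Origin: centre of the shoulder's face. y: along the arbor to its open end, about to the robot's left and 30 degrees upward; x: level, crosswise, away from the robot; z: square to both, upward. The last 8 mm are a smaller nose. It does not move.
- slot_mid (a point): Centre of the key slot in the arbor, 150 mm from the shoulder's face; axes as arbor. The slot runs right through along x, is 14 mm wide along y and 20 mm high along z.
- sleeve_mid (a point): Centre of the box section: dark square tube, 40 mm outside, 34 mm inside, 140 mm long, 0.3 to 0.5 kg. y along its length, z up from its upper face; on the arbor its axes agree with the arbor's. It rests by the shoulder, hanging on the arbor by its upper wall: its axis is 2 mm below the arbor's. The key bars its way 3 mm above its upper end; without the key it comes off after 180 mm along y.
- key_mid (a point): Middle of the locking key, a flat bar 105 mm long (x), 12 mm thick (y), about 0.15 kg. From here the steel shank, 18 mm high, reaches to x = +52.5 mm; a 30 mm high collar ends at -10.5 mm; then the red grip to -52.5 mm. In the slot, where it lies loose, its axes agree with the arbor's, grip on the robot's side; the shank reaches 25 mm past the arbor. It is free after 55 mm along -x.
- key_grip (a point): Middle of the key's red grip (42 x 12 x 22 mm along x, y, z), 31.5 mm from key_mid; same axes.
- key_tip (a point): End of the key's shank, 2 mm inside its end face, 50.5 mm from key_mid; same axes.
- tray: Shallow plain steel tray fixed to the bench, 150 mm (x) by 260 mm (y) outside, walls 3 mm thick and 18 mm high with a rolled rim to 21 mm, floor 3 mm thick. Origin: centre of its underside, at bench height; x away from the robot, y to its left.
- weld_magnet: red octagonal weld magnet lying flat, 78 x 105 x 20 mm, a bystander; origin at its underside
- gauge_block: grey setting block with six holes, 50 x 75 x 25 mm, a bystander; origin at its underside
- tape_measure: yellow tape measure standing, 38 x 99 x 65 mm, a bystander; origin at its underside
- angle_end_a: dark steel angle offcut, 40 x 110 x 40 mm, a bystander; origin at its underside
- tape_roll: roll of beige tape lying flat, 104 x 102 x 25 mm, a bystander; origin at its underside

How it is judged:
By the outcome, as a careful person would: the job done as asked, in the order asked, and still so for the second after the job is handed in, with the robot touching nothing.
It also fails if it takes over 54 s, if anything falls off the work surface, if the arm or the gripper's body presses on something with over 40 N, if the wrist force passes 120 N, or if a joint passes its speed limit or range.

## Robot

A 6-joint arm with a two-finger parallel gripper is mounted at the origin on the work surface; the furniture and walls round the work are solid. World frame = base frame: x ahead of the robot, y to its left, z up, the work surface at z = 0. Lengths are in m, angles in rad, forces in N, time in s.
With the tool pointing down it reaches from about 0.3 to 0.775 m from the base axis. Payload 14.6 kg.
Tool frame: the origin (TCP) lies between the finger pads; the fingertips stand 8 mm ahead of it and the grasp point (between the pads) lies 11 mm behind it (ctrl.tip_reach is the distance from the TCP to the fingertips, in m); y points along the fingers, z is the direction in which the jaws open and shut, and the axes are right-handed (so a half turn about y gives the same grasp; the last joint's range is limited). The gripper opens to 94 mm and grips with 3 to 60 N. Pads are 16 mm wide; open, the fingers measure 119 mm over their backs; the gripper's body (75 mm by 177 mm) begins 78 mm behind the grasp point.
Start: joints at [-1.2, 0.3, 1.521, -0, 1.321, -0.067], TCP at [0.233, -0.498, 0.174] pointing down, gripper open.
Joint ranges: [-3.03, 3.03], [-0.79, 2.21], [0.23, 2.52], [-1.04, 4.18], [0, 3.07], [-2.55, 2.55]. Speed limits (rad/s): [2.22, 2.22, 2.57, 3.14, 3.14, 3.14].

## Interface

Orientations are given as [roll, pitch, yaw] about the fixed x, y, z axes, in that order (R = Rz(yaw) Ry(pitch) Rx(roll)).
In Python, from station import ctrl gives the robot as it stands.
- The arm moves only by the tool play_rows, never from a script. Its arguments are lists of equal length, an entry for each row: "twist": the turn, a rotation vector about the world's x, y, z as a fraction of full scale, a list of three; "travel": the shift along the world's x, y, z as a fraction of full scale, a list of three; "grip": the gripper's target within -1 to 1 (shut at 1, half-way at 0, fully open at -1). A call has 1 to 12 rows; each row shifts and turns the commanded pose from where the row before left it; what a row does not reach is not made up. Full scale, the value 1, is 5 cm for a shift and 90 degrees for a turn. A row lasts 1/10 s, in which the tool goes at most 50 mm and 8.59 degrees, less where a joint would pass 70% of its speed; a pose out of reach is approached as far as the arm can. A call with a number of a shift or a turn outside -1 to 1 is refused whole. A call with a gripper value outside its range is refused whole. The fingers move at their own pace and stop on an object; "force" is the grip in N (left out, the last holds). Time passes only in rows, so rows that do not move let the fingers close. It gives the time, the measured TCP pose, the force and the opening at its end, in the units of the state.
- ctrl.get_obs(): the state, without advancing time (a new reading comes with each control period).
- ctrl.camera(name): name is "scene" or "top" or "wrist"; returns a dict with "img" (384x512x3 uint8, red, green, blue), "vfov" (degrees; the focal length in pixels is half the picture's height over the tangent of half this angle, whatever the lens; pixels are square), "cx", "cy" (the principal point, pixels), "k1" (the pictures are not rectified: a ray, as slopes to the right and down, at radius r is drawn at 1 + k1 r^2 times it, then the intrinsics apply), "rvec" (rotation vector, rad) and "tvec" (3), from world to camera coordinates, as OpenCV has them. Camera axes: x right, y down, z forward; pixel columns grow to the right and rows downward; lengths in m; the calibration is good to about 2 mm. A picture is of the moment at which its call begins. There is no depth.
- ctrl.hand_in(): hands the job in, once; it reports no verdict.
Trained networks look in a picture, given as the dict that the camera call returned (one of the last four; its "shot" number tells which), for a name from the list of things; names that differ only in an ending like _2 or _b are one class to them, and where a whole thing is asked for, a point or a joint stands for the part that bears it (a point fixed in the world has none). Each returns a list of dicts, best first, with "confidence" (0 to 1); they miss things now and then, are a little off and sometimes report something else, mostly with a low value. They report only what shows in the picture. A call takes as long as a camera call.
- ctrl.boxes_of(name, picture): "point" ([column, row] in pixels, amid what is visible of it).
- ctrl.trace(name, picture): "pixels" (384x512 bool, what is visible of it) and "point" ([column, row] in pixels, amid what is visible of it).
The state is a dict: "time_s": time; "qpos": joint angles; "joint_vel": joint speeds; "tau": joint torques, N m; "ee_pos": TCP position; "eef_rot": TCP orientation; "force": force on the tool from outside, world axes, zero at the start; "moment": the same for the moment, N m; "grip_width": finger opening in m.
Only numpy, scipy, OpenCV 4.12 (cv2) and the standard library are available. Lean on these libraries where they do the work, as an engineer would, in place of code of your own. Each camera call takes 0.05 s, during which the arm holds its last target.

## Working session

There is one attempt and no reset: what is moved stays moved. The work goes in short steps, Python scripts to look and compute and a tool call to move; the robot and the scene stay as the last step left them, time stands still between calls to the robot, and variables do not carry over. Pictures are saved under pics/ and viewed, and the job is handed in when it is done.

Besides the shell and the picture viewer there is one more tool, called after "Emit:" in YAML: its name, and indented under it one key for each argument. play_rows: Moves the arm, as the interface text tells. Its arguments: {"type":"object","properties":{"twist":{"type":"array"},"travel":{"type":"array"},"grip":{"type":"array"},"force":{"type":"number"}},"required":["twist","travel","grip"]}

```bash
ls; mkdir -p pics; cat > h.py <<'E'
import numpy as np,cv2
from station import ctrl
from scipy.spatial.transform import Rotation as Ro
def K(p):
    f=p["img"].shape[0]/2/np.tan(np.radians(p["vfov"])/2)
    return np.array([[f,0,p["cx"]],[0,f,p["cy"]],[0,0,1.]])
def proj(p,X):
    X=np.atleast_2d(np.asarray(X,float))
    return cv2.projectPoints(X,np.array(p["rvec"],float),np.array(p["tvec"],float),K(p),np.array([p["k1"],0,0,0.]))[0][:,0]
def ray(p,uv):
    # forward model r_d = r(1+k1 r^2)
    n=cv2.undistortPoints(np.array([[uv]],float),K(p),np.array([p["k1"],0,0,0.]))[0,0]
    R=cv2.Rodrigues(np.array(p["rvec"],float))[0]
    d=R.T@np.array([n[0],n[1],1]);o=-R.T@np.array(p["tvec"],float)
    return o,d/np.linalg.norm(d)
def tri(rs):
    A=0;b=0
    for o,d in rs:
        M=np.eye(3)-np.outer(d,d);A=A+M;b=b+M@o
    return np.linalg.solve(A,b)
def onz(p,uv,z):
    o,d=ray(p,uv);return o+d*(z-o[2])/d[2]
def save(p,n,img=None):
    im=(p["img"] if img is None else img)[:,:,::-1]
    cv2.imwrite("pics/"+n,cv2.resize(im,None,fx=1.5,fy=1.5) )
E
python3 - <<'E'
from h import *
import pickle
for n in ["scene","top","wrist"]:
    p=ctrl.camera(n);save(p,"a_"+n+".png")
    pickle.dump(p,open(n+".pkl","wb"))
    print(n,p["vfov"],p["k1"],-cv2.Rodrigues(np.array(p["rvec"]))[0].T@p["tvec"])
    for o in ["arbor","sleeve_mid","slot_mid","key_mid","key_grip","key_tip","tray","weld_magnet","gauge_block","tape_measure","angle_end_a","tape_roll"]:
        r=ctrl.boxes_of(o,p)
        print(o,[(np.round(x["point"],1).tolist(),round(x["confidence"],2)) for x in r[:2]])
s=ctrl.get_obs();print(s)
E
```

```text
pics
scene 45.5036433968606 -0.09170243070401793 [-0.15729232 -1.38639193  1.09747355]
arbor [([308.0, 244.3], 0.53)]
sleeve_mid [([291.6, 230.0], 0.96)]
slot_mid [([312.3, 245.0], 0.77)]
key_mid [([309.2, 243.4], 0.21)]
key_grip [([272.9, 213.8], 0.39)]
key_tip [([275.7, 216.3], 0.48)]
tray []
weld_magnet []
gauge_block []
tape_measure [([307.9, 222.0], 0.74), ([311.8, 247.7], 0.62)]
angle_end_a [([298.4, 209.3], 0.66), ([312.7, 243.0], 0.29)]
tape_roll [([280.4, 300.7], 0.96)]
top 45.650629758370194 -0.0678130383135443 [0.29086814 0.09165357 1.74870374]
arbor [([361.7, 179.0], 0.94), ([328.0, 194.7], 0.48)]
sleeve_mid [([342.5, 184.0], 0.57)]
slot_mid [([358.3, 178.1], 0.92), ([147.5, 232.1], 0.44)]
key_mid [([327.3, 195.9], 0.55)]
key_grip [([327.8, 195.1], 0.48)]
key_tip [([328.5, 196.1], 0.69)]
tray [([213.3, 205.6], 0.58)]
weld_magnet [([144.5, 231.3], 0.62)]
gauge_block [([293.8, 233.9], 0.68), ([148.1, 230.5], 0.51)]
tape_measure [([300.8, 146.4], 0.48)]
angle_end_a [([263.6, 152.9], 0.77)]
tape_roll [([389.5, 225.4], 0.7)]
wrist 71.57493410647723 -0.007933844026672599 [ 0.30
[... 157 characters left out ...]
gle_end_a []
tape_roll [([221.4, 32.4], 0.67)]
{'time_s': 1.95, 'qpos': array([-1.19957931e+00,  2.99891947e-01,  1.52102625e+00, -2.23528150e-05,
        1.32068119e+00, -6.66215607e-02]), 'joint_vel': array([ 0.00122924, -0.00166175,  0.00079777,  0.00089829, -0.00150779,
       -0.00056329]), 'tau': array([ 6.10846801e-04, -5.31648266e+01, -3.52918947e+01,  7.09028053e-02,
        2.11909338e-02, -6.91723585e-07]), 'ee_pos': array([ 0.23316536, -0.49811247,  0.17373889]), 'eef_rot': array([-1.57080448e+00, -2.11613534e-05, -2.70374854e+00]), 'force': array([-0.17825215,  0.36198492, -0.11349351]), 'moment': array([-0.01732096, -0.01594562, -0.00859742]), 'grip_width': 0.09414724537310626}
```

View pics/a_scene.png

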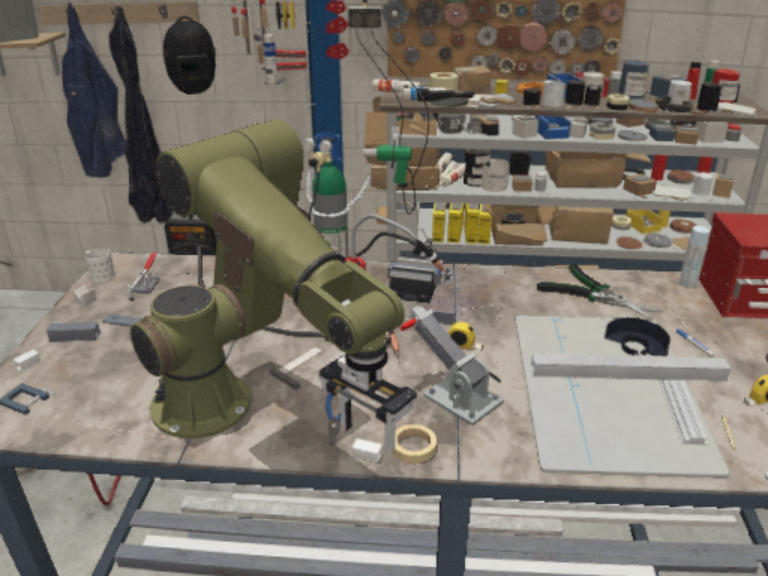

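View pics/a_top.png

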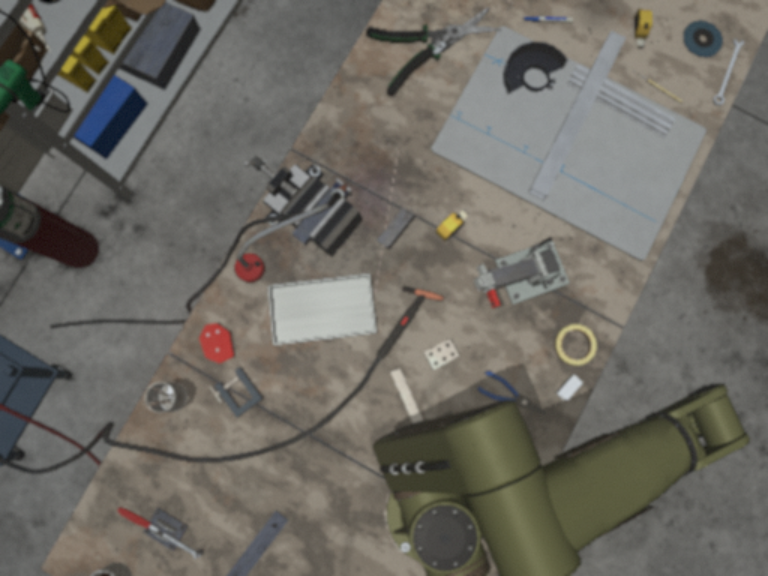

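View pics/a_wrist.png

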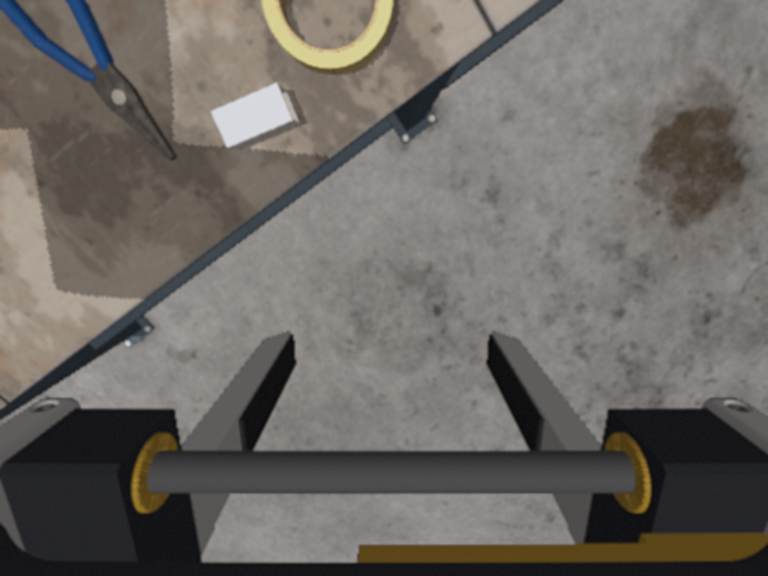

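```bash
python3 - <<'E'
from h import *
import pickle
s=pickle.load(open("scene.pkl","rb"));t=pickle.load(open("top.pkl","rb"))
cv2.imwrite("pics/z_s.png",cv2.resize(s["img"][190:290,240:350,::-1],None,fx=7,fy=6,interpolation=cv2.INTER_CUBIC)[:600])
cv2.imwrite("pics/z_t.png",cv2.resize(t["img"][140:240,280:410,::-1],None,fx=6,fy=6,interpolation=cv2.INTER_CUBIC)[:600])
print(tri([ray(s,[291.6,230]),ray(t,[342.5,184])]),tri([ray(s,[272.9,213.8]),ray(t,[327.8,195.1])]))
R=Ro.from_rotvec(t["rvec"]).as_matrix();print(R)
for uv in [(182,188),(246,183),(251,220),(184,228)]: print(onz(t,uv,0.02))
E
```

```text
[ 0.56244176 -0.19482127  0.12914075] [ 0.51591012 -0.13317101  0.17734498]
[[-0.01604716 -0.99985133 -0.00630941]
 [-0.98590019  0.01687381 -0.16648149]
 [ 0.16656321  0.00354889 -0.98602439]]
[0.57758023 0.40319838 0.02      ]
[0.59287939 0.15635701 0.02      ]
[0.4499782  0.13888756 0.02      ]
[0.42351634 0.39375193 0.02      ]
```

View pics/z_s.png

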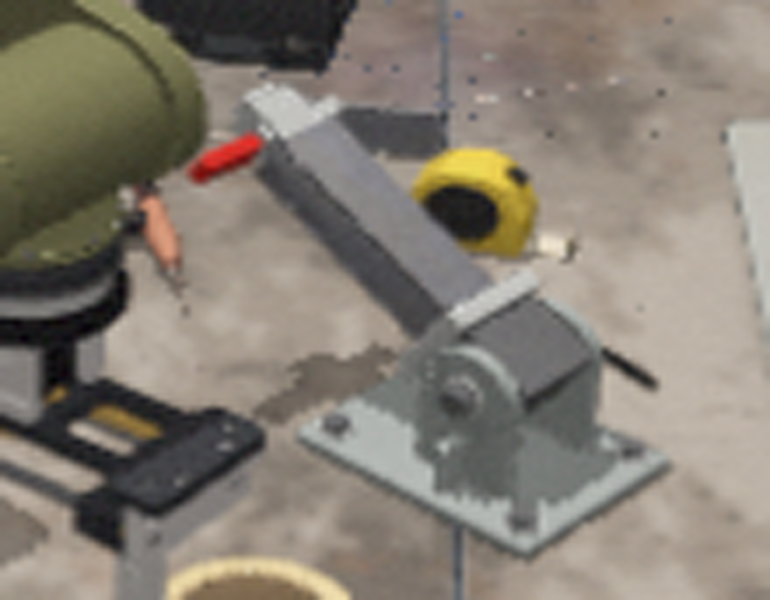

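View pics/z_t.png

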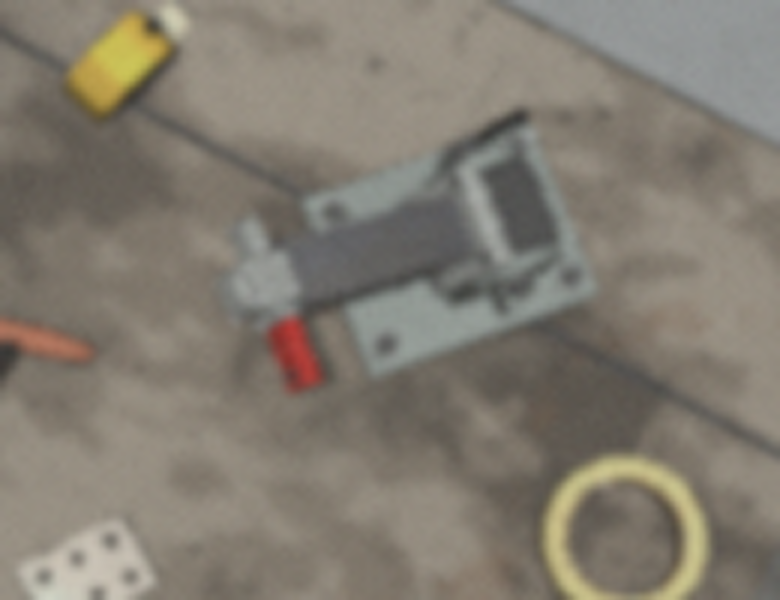

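```bash
cat >> h.py <<'E'
def arb(yaw,pit=30):
    return Ro.from_euler('ZX',[yaw,pit],degrees=True).as_matrix()
def plan(pos,Rm,s=None,v=0.045,w=8):
    s=s or ctrl.get_obs()
    R0=Ro.from_euler('xyz',s["eef_rot"]);dr=(Ro.from_matrix(Rm)*R0.inv()).as_rotvec()
    dp=np.asarray(pos)-s["ee_pos"]
    n=int(max(np.ceil(np.linalg.norm(dp)/v),np.ceil(np.degrees(np.linalg.norm(dr))/w),1))
    print("ee",s["ee_pos"].round(4),"dp",dp.round(4),"rot deg",np.degrees(dr).round(1),"n",n)
    print("total travel units",(dp/0.05).round(3),"twist units",(np.degrees(dr)/90).round(4),"per row",(dp/.05/n).round(3),(np.degrees(dr)/90/n).round(4))
    return n
def toolR(A): # key grasp: y_t=-z_a, z_t=-y_a
    return np.column_stack([-A[:,0],-A[:,2],-A[:,1]])
E
python3 - <<'E'
from h import *
A=arb(18);print(A)
plan([0.49,-0.13,0.32],toolR(A))
E
```

```text
[[ 9.51056516e-01 -2.67616567e-01  1.54508497e-01]
 [ 3.09016994e-01  8.23639104e-01 -4.75528258e-01]
 [ 1.38777878e-17  5.00000000e-01  8.66025404e-01]]
ee [ 0.2332 -0.4981  0.1737] dp [0.2568 0.3681 0.1463] rot deg [27.9 11.  -6.9] n 11
total travel units [5.137 7.362 2.925] twist units [ 0.3102  0.1225 -0.0769] per row [0.467 0.669 0.266] [ 0.0282  0.0111 -0.007 ]
```

Emit:
play_rows:
  twist:
    - [0.026,0.01,-0.006]
    - [0.026,0.01,-0.006]
    - [0.026,0.01,-0.006]
    - [0.026,0.01,-0.006]
    - [0.026,0.01,-0.006]
    - [0.026,0.01,-0.006]
    - [0.026,0.01,-0.006]
    - [0.026,0.01,-0.006]
    - [0.026,0.01,-0.006]
    - [0.026,0.01,-0.006]
    - [0.026,0.01,-0.006]
    - [0.026,0.01,-0.006]
  travel:
    - [0.2,0.3,0.7]
    - [0.43,0.6,0.6]
    - [0.43,0.65,0.5]
    - [0.43,0.65,0.5]
    - [0.43,0.65,0.3]
    - [0.43,0.65,0.2]
    - [0.43,0.65,0.1]
    - [0.43,0.65,0]
    - [0.43,0.65,0]
    - [0.43,0.65,0]
    - [0.43,0.65,0]
    - [0.43,0.65,0]
  grip: [-0.3,-0.3,-0.3,-0.3,-0.3,-0.3,-0.3,-0.3,-0.3,-0.3,-0.3,-0.3]
  force: 25

```text
time_s: 3.15
ee_pos: [0.4804, -0.1267, 0.3188]
eef_rot: [-2.097, 0.006, -2.822]
force: [-0.2, -0.2, 0.9]
grip_width: 0.0613
```

```bash
python3 - <<'E'
from h import *
import pickle
A=arb(18)
for n in ["wrist","scene","top"]:
    p=ctrl.camera(n);save(p,"b_"+n+".png");pickle.dump(p,open(n+"2.pkl","wb"))
plan([0.49,-0.13,0.32],toolR(A))
print(ctrl.get_obs()["time_s"],ctrl.get_obs()["grip_width"])
E
```

```text
ee [ 0.4801 -0.1271  0.3182] dp [ 0.0099 -0.0029  0.0018] rot deg [-0.2  0.3 -0.5] n 1
total travel units [ 0.197 -0.059  0.037] twist units [-0.0024  0.003  -0.0054] per row [ 0.197 -0.059  0.037] [-0.0024  0.003  -0.0054]
3.3 0.06110651097304998
```

View pics/b_wrist.png

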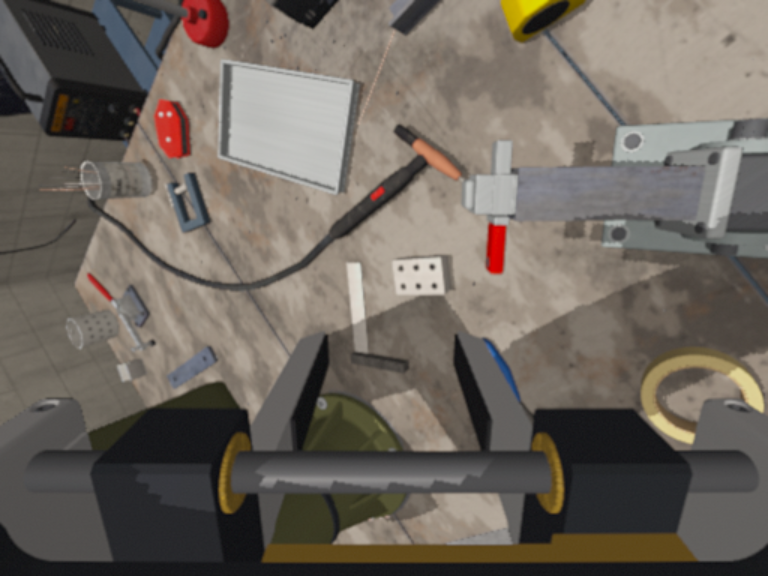

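View pics/b_scene.png

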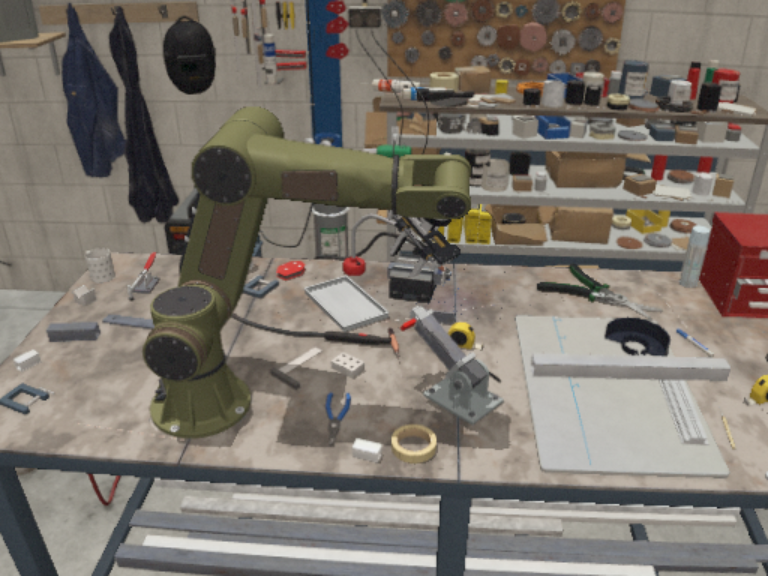

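```bash
python3 - <<'E'
from h import *
import pickle
w=pickle.load(open("wrist2.pkl","rb"));s=pickle.load(open("scene2.pkl","rb"))
cv2.imwrite("pics/z_w.png",cv2.resize(w["img"][80:190,300:512,::-1],None,fx=3.7,fy=5,interpolation=cv2.INTER_CUBIC))
cv2.imwrite("pics/z_s2.png",cv2.resize(s["img"][195:285,255:345,::-1],None,fx=6.6,fy=6.6,interpolation=cv2.INTER_CUBIC))
E
```

```text
(no output)
```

View pics/z_w.png

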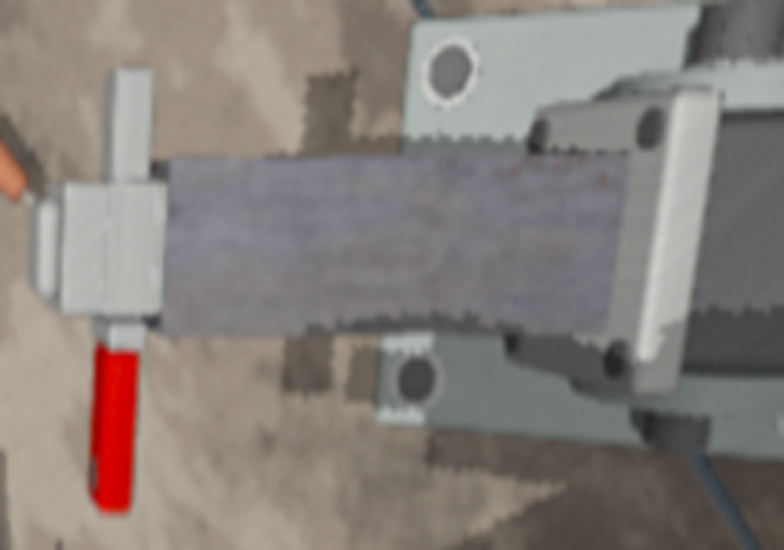

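View pics/z_s2.png

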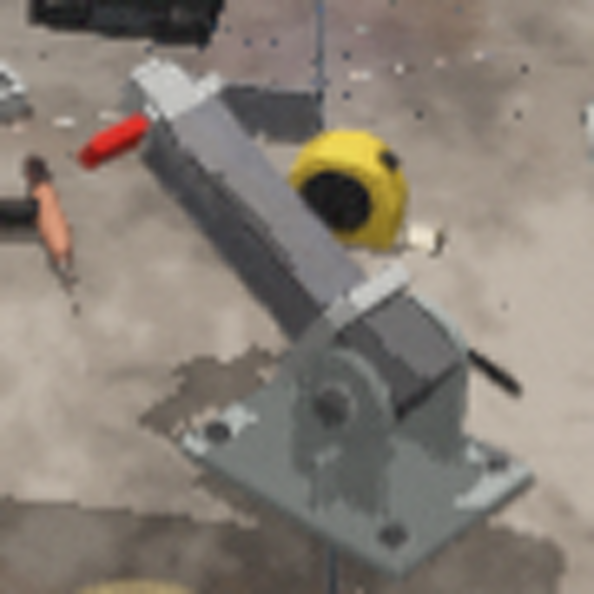

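```bash
cat > fit.py <<'E'
from h import *
import pickle
from scipy.optimize import least_squares
w=pickle.load(open("wrist2.pkl","rb"));s=pickle.load(open("scene2.pkl","rb"));t=pickle.load(open("top.pkl","rb"))
W=[((168,160),(20,141,18)),((165,333),(-20,141,18)),((630,157),(20,1,18)),((612,333),(-20,1,18)),
((66,183),(15,170,15)),((62,313),(-15,170,15)),((115,70),(40,156,8)),((153,68),(40,144,8)),((131,510),(-65,144,10)),((676,92),(33,0,33)),((637,392),(-33,0,33))]
S=[((82,160),(-65,150,-1)),((218,97),(20,141,18)),((152,137),(-20,141,18))]
T=[((306,390),(-65,150,-1)),((250,218),(40,150,4))]
obs=[(w,(300+a/3.7,80+b/5),X,1) for (a,b),X in W]+[(s,(255+a/6.6,195+b/6.6),X,.7) for (a,b),X in S]+[(t,(280+a/6,140+b/6),X,1) for (a,b),X in T]
def res(q,f=True):
    A=arb(q[3],q[4]);r=[]
    for p,uv,X,wt in obs:
        r.append((proj(p,q[:3]+A@(np.array(X)/1000))[0]-uv)*wt)
    r=np.array(r)
    return np.append(r.ravel(),(q[4]-30)/.5) if f else r
sol=least_squares(res,[.57,-.24,.1,18,30],loss='soft_l1',x_scale=[.01,.01,.01,1,1])
q=sol.x;print(q.round(4));print(res(q,False).round(1))
J=sol.jac;print(np.sqrt(np.diag(np.linalg.inv(J.T@J))).round(5))
np.save("q.npy",q)
E
python3 fit.py
```

```text
[ 0.5917 -0.2446  0.0959 19.1991 29.4667]
[[ 0.2 -0.3]
 [-1.6  0.8]
 [-0.4 -0.7]
 [-2.4 -0.1]
 [ 1.3 -0. ]
 [ 1.1  0.4]
 [ 0.1 -0.2]
 [ 0.3  0.1]
 [ 0.7  1.1]
 [ 1.  -0.9]
 [-0.9  1.1]
 [ 0.1 -0.4]
 [-1.  -0.5]
 [ 1.  -1.9]
 [-0.8 -0.9]
 [-1.6 -0.5]]
[6.3000e-04 6.7000e-04 1.9200e-03 3.2296e-01 7.0555e-01]
```

```bash
cat >> h.py <<'E'
def at(X,q=None):
    q=np.load("q.npy") if q is None else q
    return q[:3]+arb(q[3],q[4])@(np.array(X)/1000)
def AR():
    q=np.load("q.npy");return arb(q[3],q[4])
E
python3 - <<'E'
from h import *
print(at([-44,150,-4]))
plan(at([-44,150,45]),toolR(AR()))
print((-AR()[:,2]*49/50).round(3))
E
```

```text
[ 0.50651418 -0.13388729  0.16617783]
ee [ 0.4801 -0.1271  0.3182] dp [ 0.0343 -0.0296 -0.1093] rot deg [-0.7  0.1  0.7] n 3
total travel units [ 0.686 -0.592 -2.187] twist units [-0.008   0.0011  0.0079] per row [ 0.229 -0.197 -0.729] [-0.0027  0.0004  0.0026]
[-0.159  0.455 -0.853]
```

Emit:
play_rows:
  twist:
    - [-0.003,0,0.003]
    - [-0.003,0,0.003]
    - [-0.002,0.001,0.002]
    - [0,0,0]
    - [0,0,0]
  travel:
    - [0.2,-0.17,-0.6]
    - [0.2,-0.17,-0.6]
    - [0.2,-0.17,-0.6]
    - [0.086,-0.082,-0.387]
    - [0,0,0]
  grip: [-0.3,-0.3,-0.3,-0.3,-0.3]

```text
time_s: 3.8
ee_pos: [0.513, -0.1585, 0.207]
eef_rot: [-2.087, -0.002, -2.81]
force: [0.0, -0.6, 0.4]
grip_width: 0.0609
```

```bash
python3 - <<'E'
from h import *
import pickle
p=ctrl.camera("wrist");pickle.dump(p,open("w3.pkl","wb"))
im=p["img"].copy()
A=[(-65,144,10),(-65,156,10),(-23,144,10),(-23,156,10),(40,144,8),(40,156,8),(15,170,15),(-15,170,15),(20,141,18),(-20,141,18),(20,1,18),(-20,1,18)]
im=cv2.resize(im,None,fx=1.5,fy=1.5)
for X in A:
    u,v=proj(p,at(X))[0]*1.5
    if 0<u<768 and 0<v<576: cv2.circle(im,(int(u),int(v)),2,(0,255,0),-1)
cv2.imwrite("pics/c_w.png",im[:,:,::-1])
plan(at([-44,150,-4]),toolR(AR()))
E
```

```text
ee [ 0.5134 -0.1583  0.209 ] dp [-0.0069  0.0245 -0.0429] rot deg [-0.  -0.   0.2] n 2
total travel units [-0.137  0.489 -0.857] twist units [-0.     -0.0002  0.0019] per row [-0.069  0.245 -0.429] [-0.     -0.0001  0.0009]
```

View pics/c_w.png

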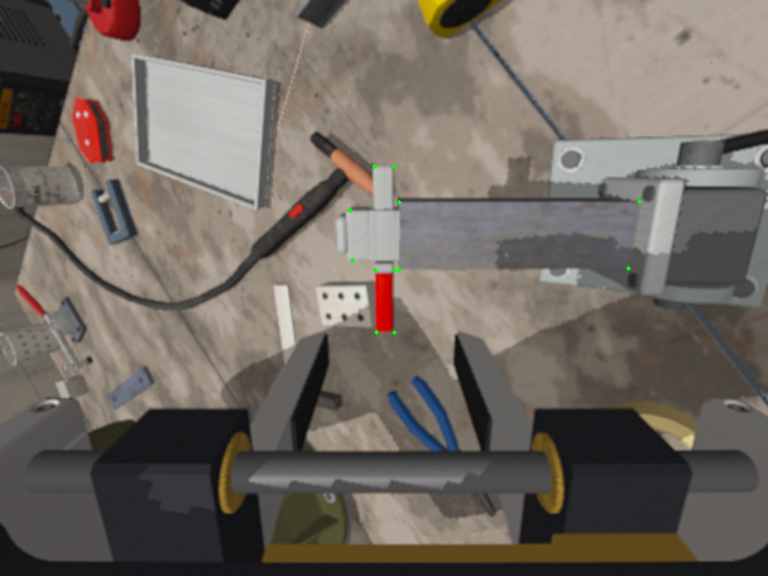

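Emit:
play_rows:
  twist:
    - [0,0,0.002]
    - [0,0,0]
    - [0,0,0]
    - [0,0,0]
    - [0,0,0]
    - [0,0,0]
    - [0,0,0]
    - [0,0,0]
    - [0,0,0]
  travel:
    - [-0.04,0.15,-0.26]
    - [-0.04,0.15,-0.26]
    - [-0.04,0.13,-0.23]
    - [-0.017,0.059,-0.107]
    - [0,0,0]
    - [0,0,0]
    - [0,0,0]
    - [0,0,0]
    - [0,0,0]
  grip: [-0.3,-0.3,-0.3,-0.3,-0.3,1,1,1,1]
  force: 25

```text
time_s: 4.75
ee_pos: [0.5072, -0.1334, 0.1667]
eef_rot: [-2.084, 0.001, -2.806]
force: [-0.5, 0.6, -0.6]
grip_width: 0.0325
```

```bash
python3 - <<'E'
from h import *
p=ctrl.camera("wrist");save(p,"d_w.png")
o=ctrl.get_obs();print(o["force"],o["grip_width"],o["time_s"])
plan(at([-44,150,-4]),toolR(AR()))
print(AR())
E
```

```text
[-0.68872744 -0.15965808 -0.3442619 ] 0.028645527157410065 4.8
ee [ 0.5072 -0.1334  0.1666] dp [-0.0007 -0.0005 -0.0005] rot deg [ 0.   0.1 -0.1] n 1
total travel units [-0.013 -0.01  -0.009] twist units [ 0.0004  0.0008 -0.0006] per row [-0.013 -0.01  -0.009] [ 0.0004  0.0008 -0.0006]
[[ 9.44381648e-01 -2.86311943e-01  1.61767653e-01]
 [ 3.28851490e-01  8.22218397e-01 -4.64557429e-01]
 [ 1.38777878e-17  4.91917044e-01  8.70642074e-01]]
```

View pics/d_w.png

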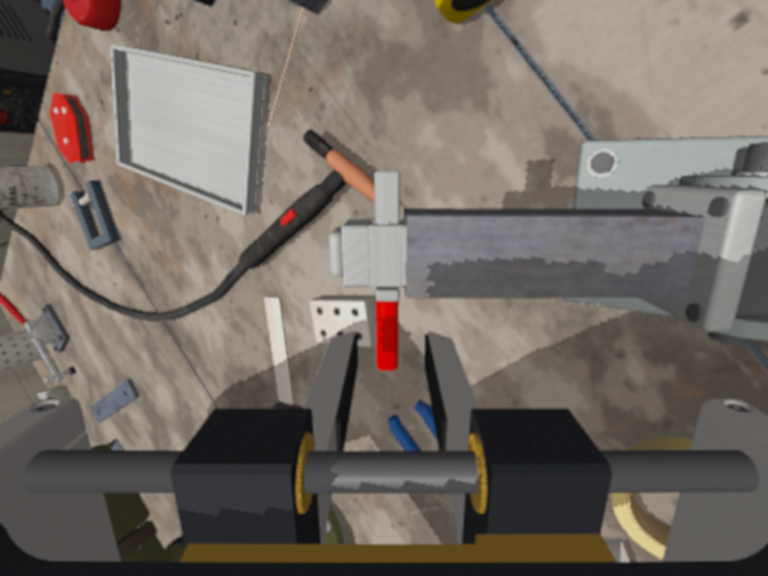

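Emit:
play_rows:
  twist:
    - [0,0,0]
    - [0,0,0]
    - [0,0,0]
    - [0,0,0]
    - [0,0,0]
    - [0,0,0]
  travel:
    - [0,0,0]
    - [0,0,0]
    - [0,0,0]
    - [0,0,0]
    - [0,0,0]
    - [0,0,0]
  grip: [1,1,1,1,1,1]

```text
time_s: 5.4
ee_pos: [0.5071, -0.1333, 0.1665]
eef_rot: [-2.084, 0.001, -2.806]
force: [0.6, -0.3, -0.3]
grip_width: 0.0003
```

```bash
python3 - <<'E'
from h import *
import pickle
p=ctrl.camera("wrist");s=ctrl.camera("scene")
a=p["img"][150:320,150:360,::-1]
cv2.imwrite("pics/e_w.png",cv2.resize(a,None,fx=3.5,fy=3.5,interpolation=cv2.INTER_CUBIC))
cv2.imwrite("pics/e_s.png",cv2.resize(s["img"][150:270,225:345,::-1],None,fx=5,fy=5,interpolation=cv2.INTER_CUBIC))
o=ctrl.get_obs()
R=Ro.from_euler('xyz',o["eef_rot"]).as_matrix()
tip=o["ee_pos"]+R[:,1]*.008
print(proj(p,o["ee_pos"]),proj(p,tip),proj(s,tip),proj(s,o["ee_pos"]),proj(p,at([-44,150,-1])),proj(s,at([-44,150,-1])),ctrl.tip_reach)
pickle.dump((p,s),open("e.pkl","wb"))
E
```

```text
[[258.58823173 216.41732468]] [[258.64498265 213.0588982 ]] [[270.46389022 217.8804724 ]] [[271.26272328 216.7227005 ]] [[259.19380531 218.5452535 ]] [[271.49708546 216.49058716]] 0.008
```

View pics/e_w.png

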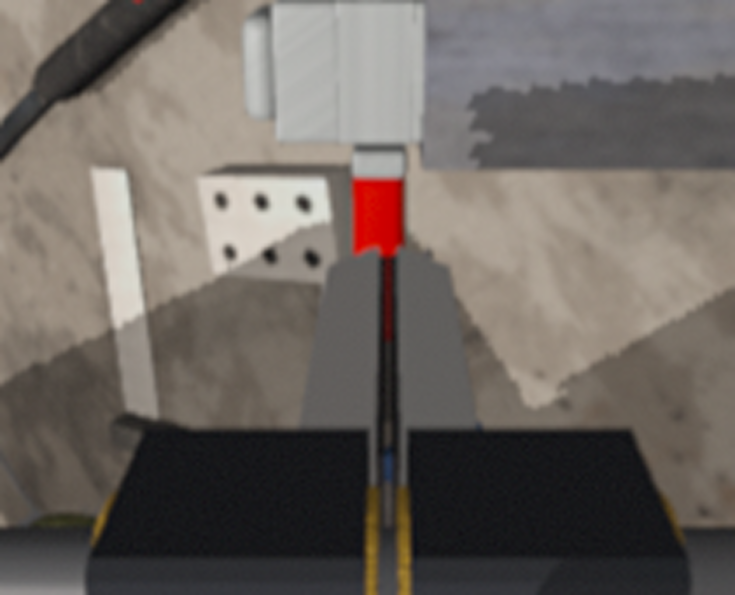

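View pics/e_s.png

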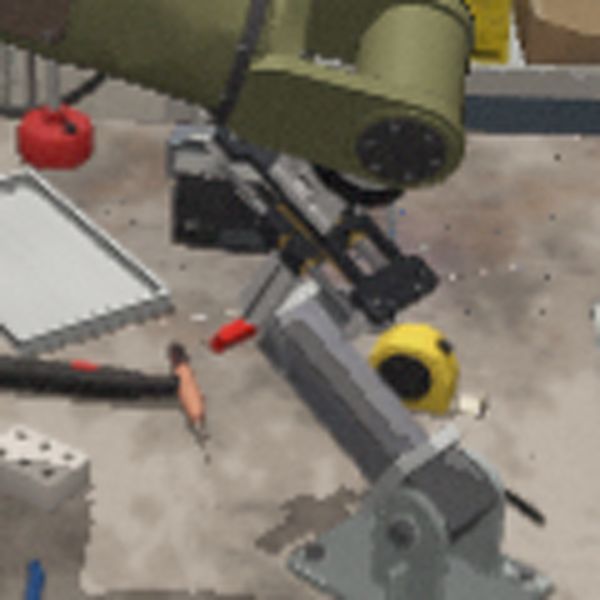

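```bash
python3 - <<'E'
from h import *
import pickle
p,s=pickle.load(open("e.pkl","rb"))
cv2.imwrite("pics/e_s2.png",cv2.resize(s["img"][190:230,255:305,::-1],None,fx=14,fy=14,interpolation=cv2.INTER_NEAREST))
o=ctrl.get_obs()
R=Ro.from_euler('xyz',o["eef_rot"]).as_matrix()
for d in range(-80,20,10):
    X=o["ee_pos"]+R[:,1]*d/1000
    print(d,proj(p,X)[0].round(1),((proj(s,X)[0]-[255,190])*14).round(0), ((proj(p,X)[0]-150)*3.5).round())
E
```

```text
-80 [257.7 268.9] [344. 205.] [377. 416.]
-70 [257.9 259.6] [329. 227.] [378. 384.]
-60 [258.  251.3] [314. 249.] [378. 355.]
-50 [258.1 243.9] [299. 270.] [378. 329.]
-40 [258.2 237.3] [285. 291.] [379. 306.]
-30 [258.3 231.3] [270. 312.] [379. 285.]
-20 [258.4 225.9] [256. 333.] [379. 266.]
-10 [258.5 220.9] [242. 354.] [380. 248.]
0 [258.6 216.4] [228. 374.] [380. 232.]
10 [258.7 212.3] [214. 394.] [380. 218.]
```

View pics/e_s2.png

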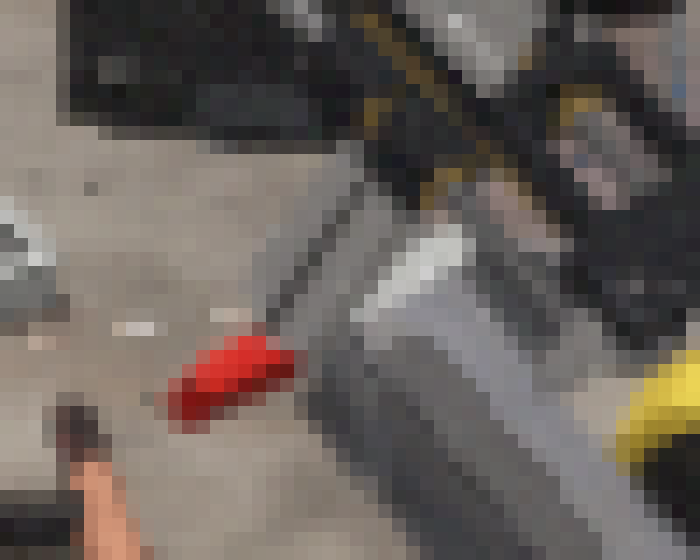

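```bash
python3 - <<'E'
from h import *
import pickle
p=pickle.load(open("w3.pkl","rb"))
R=Ro.from_euler('xyz',[-2.087,-.002,-2.81]).as_matrix();e=np.array([.5134,-.1583,.209])
print(K(p)[0,0],p["cx"],p["cy"])
C=Ro.from_rotvec(p["rvec"]).as_matrix()
print("cam in tool", R.T@(-C.T@p["tvec"]-e), "cam axes in tool\n",(R.T@C.T).round(3))
for d in (-40,-30,-20,-10,0,8):
  for x in (-8,8):
    a=proj(p,e+R@np.array([x,d,-30.5])/1000)[0];b=proj(p,e+R@np.array([x,d,30.5])/1000)[0]
    print(d,x,(a*1.5).round(),(b*1.5).round())
E
```

```text
266.3373417677894 260.37345566420333 193.07278047370005
cam in tool [-0.0830263  -0.20939783  0.00249565] cam axes in tool
 [[ 0.     0.959  0.285]
 [-0.    -0.285  0.959]
 [ 1.    -0.     0.   ]]
-40 -8 [319. 341.] [451. 341.]
-40 8 [321. 372.] [450. 372.]
-30 -8 [322. 333.] [448. 333.]
-30 8 [324. 363.] [447. 363.]
-20 -8 [326. 325.] [446. 325.]
-20 8 [327. 354.] [444. 354.]
-10 -8 [328. 318.] [443. 318.]
-10 8 [330. 346.] [442. 346.]
0 -8 [331. 312.] [441. 312.]
0 8 [332. 338.] [440. 338.]
8 -8 [333. 307.] [439. 307.]
8 8 [334. 333.] [438. 333.]
```

```bash
python3 - <<'E'
from h import *
import pickle
p=pickle.load(open("w3.pkl","rb"))
cv2.imwrite("pics/c_w2.png",cv2.resize(p["img"][200:340,170:360,::-1],None,fx=4,fy=4,interpolation=cv2.INTER_CUBIC))
E
```

```text
(no output)
```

View pics/c_w2.png

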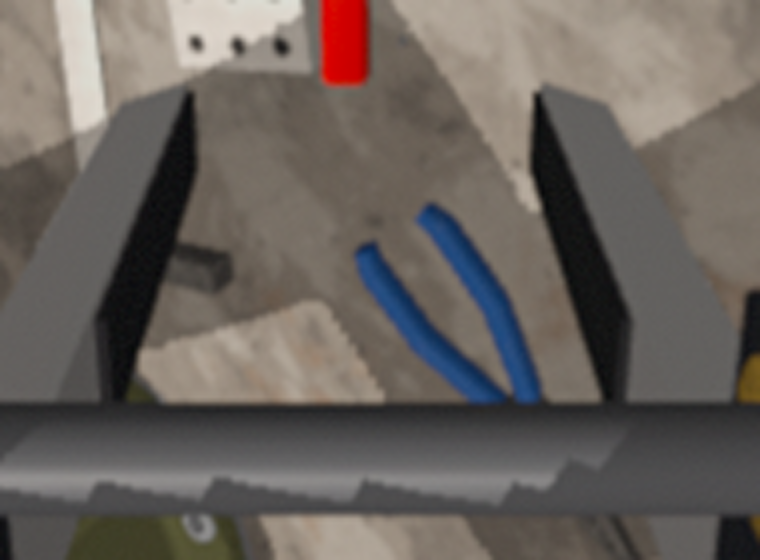

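Emit:
play_rows:
  twist:
    - [0,0,0]
    - [0,0,0]
    - [0,0,0]
    - [0,0,0]
    - [0,0,0]
    - [0,0,0]
    - [0,0,0]
    - [0,0,0]
    - [0,0,0]
  travel:
    - [0,0,0]
    - [0,0,0]
    - [0,0,0]
    - [0,0,0]
    - [0,0,0]
    - [0,0,0]
    - [-0.03,0.09,-0.17]
    - [-0.03,0.09,-0.17]
    - [0,0,0]
  grip: [-0.1,-0.1,-0.1,-0.1,-0.1,-0.1,-0.1,-0.1,-0.1]

```text
time_s: 6.4
ee_pos: [0.5033, -0.1233, 0.148]
eef_rot: [-2.086, -0.001, -2.805]
force: [-0.5, 0.2, 0.1]
grip_width: 0.052
```

```bash
python3 - <<'E'
from h import *
import pickle
p=ctrl.camera("wrist");s=ctrl.camera("scene")
pickle.dump((p,s),open("f.pkl","wb"))
cv2.imwrite("pics/f_w.png",cv2.resize(p["img"][170:310,170:360,::-1],None,fx=4,fy=4,interpolation=cv2.INTER_CUBIC))
cv2.imwrite("pics/f_s.png",cv2.resize(s["img"][190:230,255:305,::-1],None,fx=14,fy=14,interpolation=cv2.INTER_CUBIC))
o=ctrl.get_obs();print(o["ee_pos"],o["grip_width"],o["force"],o["time_s"])
E
```

```text
[ 0.50398074 -0.12402614  0.14935249] 0.05164231672717459 [0.4907758  0.57864658 0.11398965] 6.5
```

View pics/f_w.png

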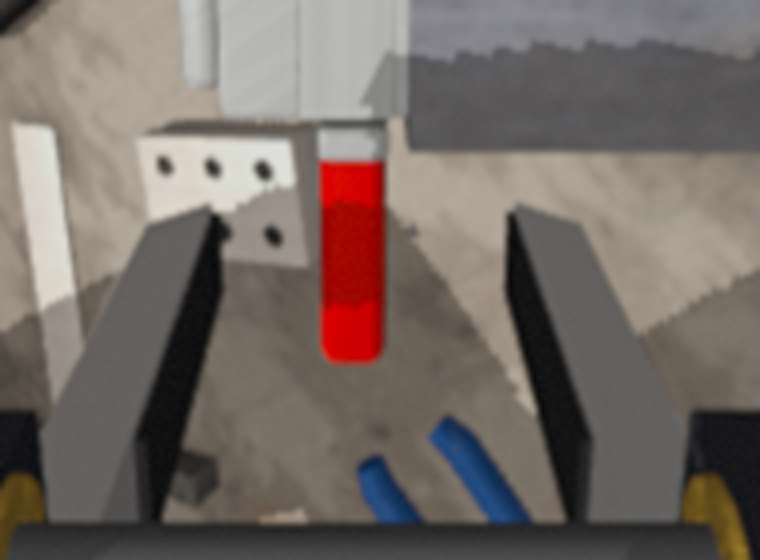

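View pics/f_s.png

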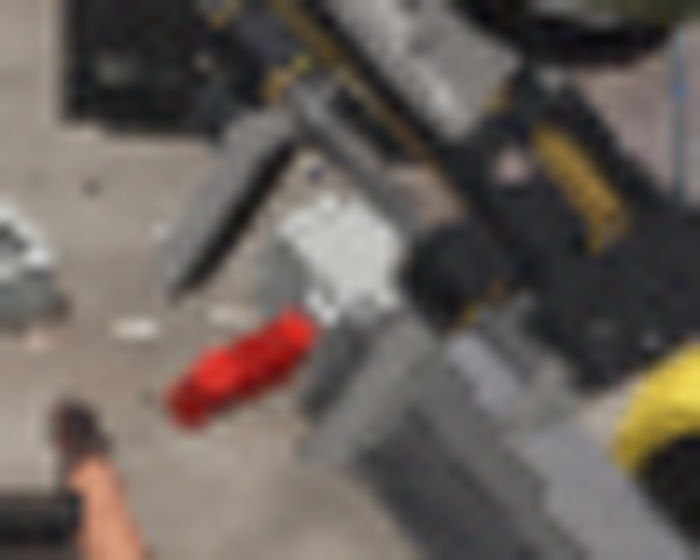

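Emit:
play_rows:
  twist:
    - [0,0,0]
    - [0,0,0]
    - [0,0,0]
  travel:
    - [-0.025,0.08,-0.14]
    - [-0.02,0.05,-0.1]
    - [0,0,0]
  grip: [-0.1,-0.1,-0.1]

```text
time_s: 6.8
ee_pos: [0.5014, -0.1173, 0.1368]
eef_rot: [-2.085, -0.0, -2.805]
force: [0.1, 0.1, 1.3]
grip_width: 0.0517
```

```bash
python3 - <<'E'
from h import *
import pickle
p=ctrl.camera("wrist");s=ctrl.camera("scene")
pickle.dump((p,s),open("g.pkl","wb"))
cv2.imwrite("pics/g_w.png",cv2.resize(p["img"][170:310,170:360,::-1],None,fx=4,fy=4,interpolation=cv2.INTER_CUBIC))
cv2.imwrite("pics/g_s.png",cv2.resize(s["img"][190:230,255:305,::-1],None,fx=14,fy=14,interpolation=cv2.INTER_CUBIC))
o=ctrl.get_obs();print(o["ee_pos"],o["grip_width"],o["force"],o["time_s"])
print((AR().T@(o["ee_pos"]-at([0,0,0])))*1000)
E
```

```text
[ 0.50182297 -0.11770969  0.13749942] 0.05167380940641521 [0.45982259 0.28835994 0.37379702] 6.9
[-43.11027116 150.5372747  -37.24294471]
```

View pics/g_w.png

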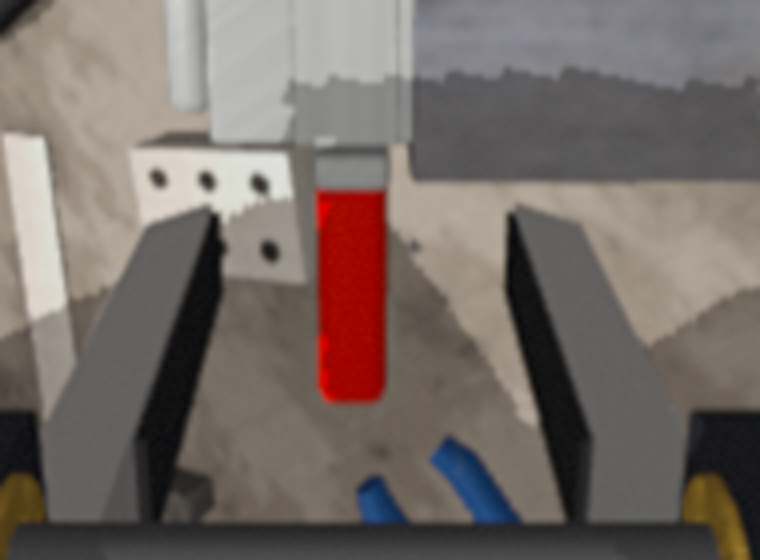

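View pics/g_s.png

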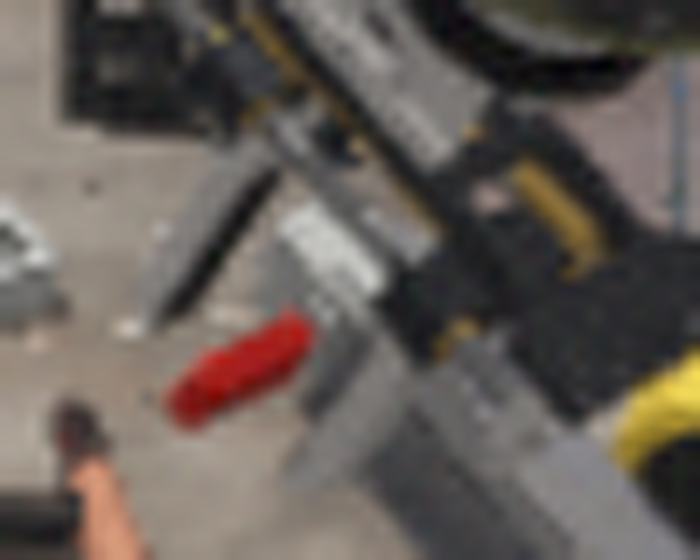

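Emit:
play_rows:
  twist:
    - [0,0,0]
    - [0,0,0]
    - [0,0,0]
    - [0,0,0]
    - [0,0,0]
    - [0,0,0]
    - [0,0,0]
    - [0,0,0]
    - [0,0,0]
    - [0,0,0]
    - [0,0,0]
    - [0,0,0]
  travel:
    - [-0.014,0.04,-0.034]
    - [-0.013,0.039,-0.033]
    - [0,0,0]
    - [0,0,0]
    - [0,0,0]
    - [0,0,0]
    - [0,0,0]
    - [0,0,0]
    - [0,0,0]
    - [0,0,0]
    - [0,0,0]
    - [0,0,0]
  grip: [-0.1,-0.1,1,1,1,1,1,1,1,1,1,1]
  force: 25

```text
time_s: 8.1
ee_pos: [0.5005, -0.1138, 0.1342]
eef_rot: [-2.084, 0.001, -2.806]
force: [-0.4, -0.4, 0.4]
grip_width: 0.0119
```

```bash
python3 - <<'E'
from h import *
import pickle
p=ctrl.camera("wrist")
cv2.imwrite("pics/i_w.png",cv2.resize(p["img"][150:310,170:360,::-1],None,fx=3.6,fy=3.6,interpolation=cv2.INTER_CUBIC))
o=ctrl.get_obs();print(o["ee_pos"],o["grip_width"],o["force"],o["time_s"])
E
```

```text
[ 0.50052904 -0.11381802  0.13423178] 0.011554788656534833 [-0.19258534  0.59228683  0.90806095] 8.15
```

View pics/i_w.png

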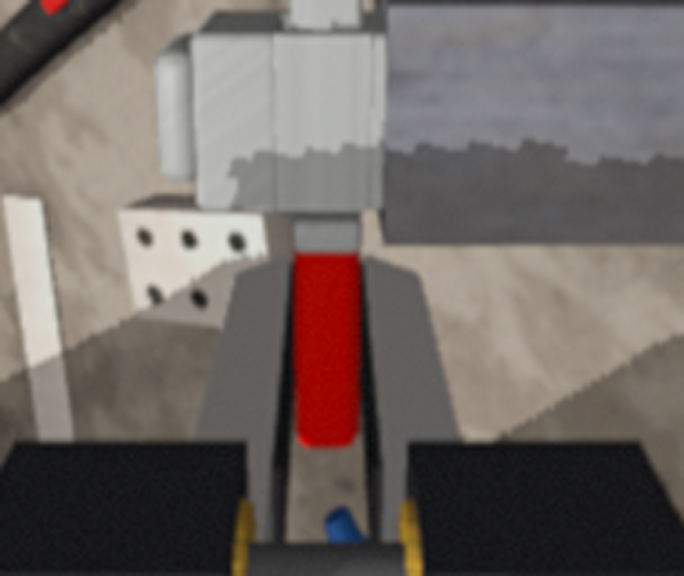

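Emit:
play_rows:
  twist:
    - [0,0,0]
    - [0,0,0]
    - [0,0,0]
    - [0,0,0]
  travel:
    - [-0.06,-0.021,0]
    - [-0.12,-0.042,0]
    - [-0.15,-0.052,0]
    - [-0.15,-0.052,0]
  grip: [1,1,1,1]

```text
time_s: 8.55
ee_pos: [0.4757, -0.1224, 0.1342]
eef_rot: [-2.084, 0.001, -2.806]
force: [0.7, 0.8, -0.3]
grip_width: 0.012
```

Emit:
play_rows:
  twist:
    - [0,0,0]
    - [0,0,0]
    - [0,0,0]
    - [0,0,0]
    - [0,0,0]
  travel:
    - [-0.2,-0.07,0]
    - [-0.25,-0.087,0]
    - [-0.25,-0.087,0]
    - [-0.25,-0.087,0]
    - [-0.1,-0.035,0]
  grip: [1,1,1,1,1]

```text
time_s: 9.05
ee_pos: [0.4227, -0.141, 0.1342]
eef_rot: [-2.084, 0.001, -2.806]
force: [-0.3, -0.5, -1.8]
grip_width: 0.0117
```

```bash
python3 - <<'E'
from h import *
import pickle
p=ctrl.camera("wrist");t=ctrl.camera("top");s=ctrl.camera("scene")
pickle.dump((p,t,s),open("j.pkl","wb"))
save(p,"j_w.png")
cv2.imwrite("pics/j_t.png",cv2.resize(t["img"][150:250,120:400,::-1],None,fx=2.8,fy=2.8,interpolation=cv2.INTER_CUBIC))
cv2.imwrite("pics/j_s.png",cv2.resize(s["img"][180:290,200:350,::-1],None,fx=5,fy=5,interpolation=cv2.INTER_CUBIC))
o=ctrl.get_obs();print(o["ee_pos"],o["grip_width"],o["force"],o["time_s"])
r=ctrl.trace("tray",t)
print(len(r),[x["confidence"] for x in r])
if r: np.save("tm.npy",r[0]["pixels"]);
r=ctrl.trace("tray",s)
print(len(r),[x["confidence"] for x in r])
if r: np.save("tms.npy",r[0]["pixels"]);
E
```

```text
[ 0.42394835 -0.14063461  0.13431274] 0.011423156689476657 [-0.25847896  0.20951507 -0.67708231] 9.2
1 [0.84]
1 [0.58]
```

View pics/j_w.png

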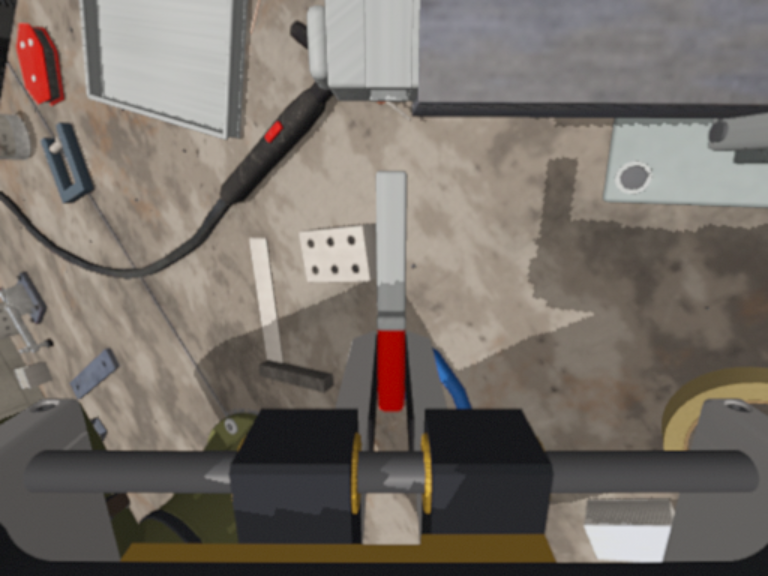

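View pics/j_s.png

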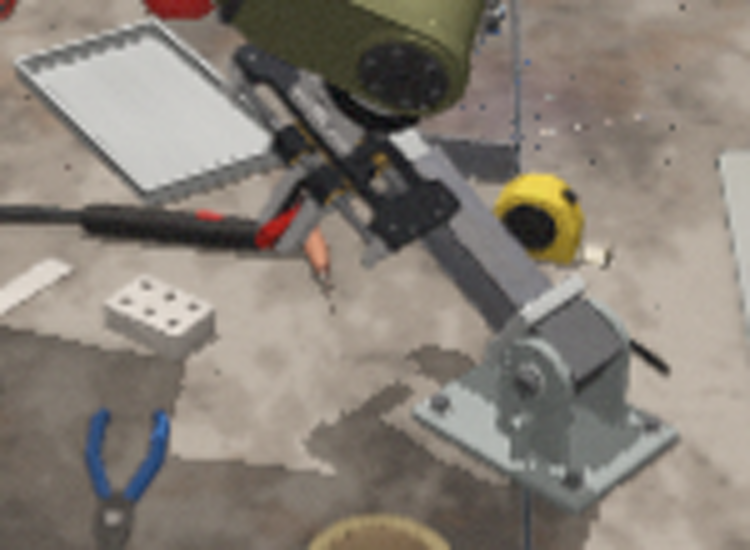

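View pics/j_t.png

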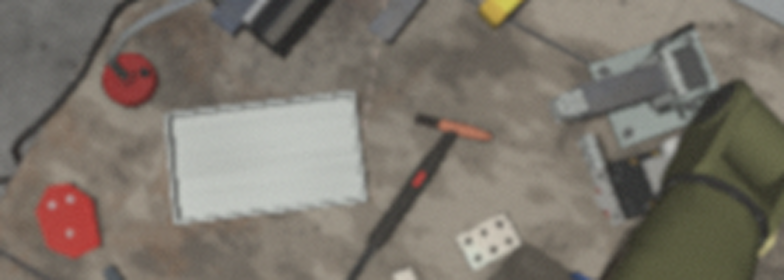

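```bash
python3 - <<'E'
from h import *
import pickle
from scipy.optimize import least_squares
p,t,s=pickle.load(open("j.pkl","rb"))
C=np.array([(75,130),(75,-130),(-75,-130),(-75,130)])/1000.
obs=[]
for z,(pp,m) in (("t",(t,"tm.npy")),("s",(s,"tms.npy"))):
    c,_=cv2.findContours(np.load(m).astype(np.uint8),cv2.RETR_EXTERNAL,cv2.CHAIN_APPROX_NONE)
    c=max(c,key=cv2.contourArea);h=cv2.convexHull(c)
    a=cv2.approxPolyDP(h,6,True)[:,0];print(z,a.tolist())
man=[(120+x/2.8,150+y/2.8) for x,y in ((164,113),(354,92),(368,200),(176,222))]
def res(q):
    R=np.array([[np.cos(q[2]),-np.sin(q[2])],[np.sin(q[2]),np.cos(q[2])]])
    return np.concatenate([proj(t,np.append(q[:2]+R@c,.021))[0]-m for c,m in zip(C,man)])
r=least_squares(res,[.51,.27,.05]);print(r.x,r.fun.round(1))
# scene check
q=r.x;R=np.array([[np.cos(q[2]),-np.sin(q[2])],[np.sin(q[2]),np.cos(q[2])]])
im=s["img"].copy();im=cv2.resize(im,None,fx=1.5,fy=1.5)
for c in C:
    u=proj(s,np.append(q[:2]+R@c,.021))[0]*1.5;cv2.circle(im,(int(u[0]),int(u[1])),2,(255,0,0),-1)
cv2.imwrite("pics/tr.png",cv2.resize(im[240:360,250:450,::-1],None,fx=4,fy=4))
np.save("tray.npy",q)
E
```

```text
t [[246, 184], [248, 222], [182, 229], [179, 190]]
s [[203, 193], [231, 185], [253, 211], [228, 219]]
[0.50616871 0.27647189 0.1022983 ] [ 0.7  0.2 -0.  -0.2 -0.6 -0.1 -0.1  0.1]
```

View pics/tr.png

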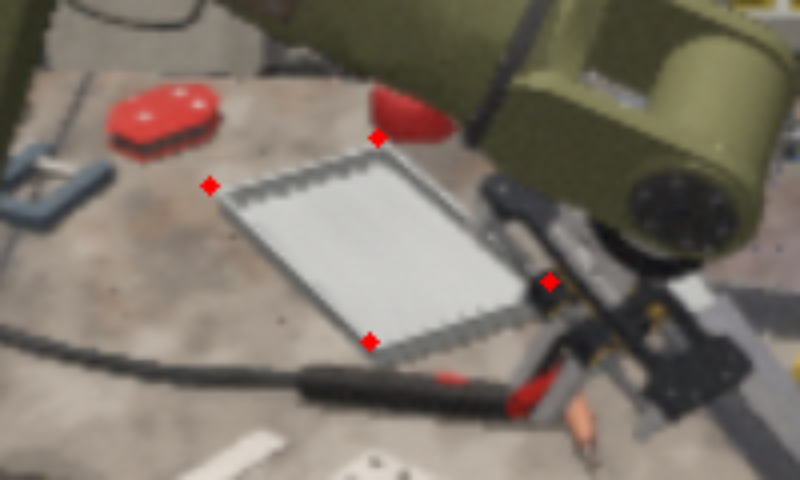

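```bash
python3 - <<'E'
from h import *
import pickle
p,t,s=pickle.load(open("j.pkl","rb"));q=np.load("tray.npy")
w2=pickle.load(open("wrist2.pkl","rb"));w3=pickle.load(open("w3.pkl","rb"))
R=np.array([[np.cos(q[2]),-np.sin(q[2])],[np.sin(q[2]),np.cos(q[2])]])
C=np.array([(75,130),(75,-130),(-75,-130),(-75,130)])/1000.
for pp in (w2,w3):
    print([(proj(pp,np.append(q[:2]+R@c,.021))[0]*1.5).round().tolist() for c in C])
# tray fit by wrist alone, free z: observed corners in b_wrist (display px)
from scipy.optimize import least_squares
ob={0:(w2,[(221,61),(360,81),(341,192),(219,156)]),1:(w3,[(132,55),(278,80),(264,208),(136,164)])}
def f(x,k,fix=None):
    Rr=np.array([[np.cos(x[2]),-np.sin(x[2])],[np.sin(x[2]),np.cos(x[2])]]);pp,m=ob[k]
    return np.concatenate([proj(pp,np.append(x[:2]+Rr@c,x[3]))[0]-np.array(u)/1.5 for c,u in zip(C,m)])
for k in ob:
    r=least_squares(f,[*q,.02],args=(k,));print(r.x,r.fun.round(1))
def g(x): return np.concatenate([f([*x[:3],.021],0),f([*x[:3],.021],1)])
r=least_squares(g,q);print(r.x,r.fun.round(1))
E
```

```text
[[221.0, 62.0], [352.0, 84.0], [336.0, 196.0], [218.0, 159.0]]
[[132.0, 57.0], [265.0, 84.0], [256.0, 212.0], [137.0, 166.0]]
[0.51274876 0.26456436 0.10675364 0.02738735] [ 1.4 -1.4 -1.9 -1.1  0.   1.6  0.9  0.9]
[0.51586162 0.25293249 0.10829863 0.03139978] [ 1.5 -1.8 -2.8 -1.3  0.   2.5  2.2  0.7]
[0.51276948 0.26766643 0.10596504] [ 2.8 -1.1 -1.2 -0.8  0.7  1.   2.2  0.6  2.4 -0.7 -4.7 -0.2 -1.6  0.8
  2.9 -0.2]
```

```bash
cat >> h.py <<'E'
def downR(yaw): # key/arbor x axis at yaw, level, tool down
    return toolR(arb(yaw,0))
E
python3 - <<'E'
from h import *
np.save("tray.npy",[.510,.272,.104])
n=plan([0.473,0.239,0.13],downR(96))
o=ctrl.get_obs();print(o["qpos"].round(2), at([-92.5,150,-1]),at([-40,150,-1]))
E
```

```text
ee [ 0.4243 -0.1404  0.1342] dp [ 0.0487  0.3794 -0.0042] rot deg [-17.  -26.7  74.9] n 11
total travel units [ 0.975  7.588 -0.084] twist units [-0.189  -0.297   0.8324] per row [ 0.089  0.69  -0.008] [-0.0172 -0.027   0.0757]
[-0.6   0.38  1.61  0.3   1.58  0.57] [ 0.46119698 -0.15123026  0.16878976] [ 0.51077701 -0.13396556  0.16878976]
```

Emit:
play_rows:
  twist:
    - [-0.0158,-0.0248,0.0694]
    - [-0.0158,-0.0248,0.0694]
    - [-0.0158,-0.0248,0.0694]
    - [-0.0158,-0.0248,0.0694]
    - [-0.0158,-0.0248,0.0694]
    - [-0.0158,-0.0248,0.0694]
    - [-0.0158,-0.0248,0.0694]
    - [-0.0158,-0.0248,0.0694]
    - [-0.0158,-0.0248,0.0694]
    - [-0.0158,-0.0248,0.0694]
    - [-0.0158,-0.0248,0.0694]
    - [-0.0158,-0.0248,0.0694]
  travel:
    - [-0.2,0.3,0.1]
    - [-0.2,0.6,0.1]
    - [-0.1,0.7,0.1]
    - [0,0.7,0]
    - [0.1,0.7,0]
    - [0.2,0.7,0]
    - [0.2,0.7,0]
    - [0.2,0.7,0]
    - [0.2,0.7,-0.1]
    - [0.2,0.7,-0.1]
    - [0.2,0.7,-0.1]
    - [0.18,0.39,-0.08]
  grip: [1,1,1,1,1,1,1,1,1,1,1,1]

```text
time_s: 10.5
ee_pos: [0.473, 0.2419, 0.1298]
eef_rot: [-1.568, -0.001, -1.459]
force: [1.5, -0.6, -1.3]
grip_width: 0.0117
```

```bash
python3 - <<'E'
from h import *
import pickle
p=ctrl.camera("wrist");t=ctrl.camera("top");s=ctrl.camera("scene")
pickle.dump((p,t,s),open("k.pkl","wb"))
save(p,"k_w.png")
cv2.imwrite("pics/k_s.png",cv2.resize(s["img"][150:260,170:320,::-1],None,fx=5,fy=5,interpolation=cv2.INTER_CUBIC))
o=ctrl.get_obs();print(o["grip_width"],o["force"],o["time_s"])
plan([0.473,0.239,0.13],downR(96))
E
```

```text
0.011703622980981696 [ 0.24759557 -0.45109636 -0.60581507] 10.65
ee [0.4724 0.2405 0.1296] dp [ 0.0006 -0.0015  0.0004] rot deg [ 0.  -0.  -0.2] n 1
total travel units [ 0.012 -0.03   0.008] twist units [ 0.0003 -0.     -0.0018] per row [ 0.012 -0.03   0.008] [ 0.0003 -0.     -0.0018]
```

View pics/k_w.png

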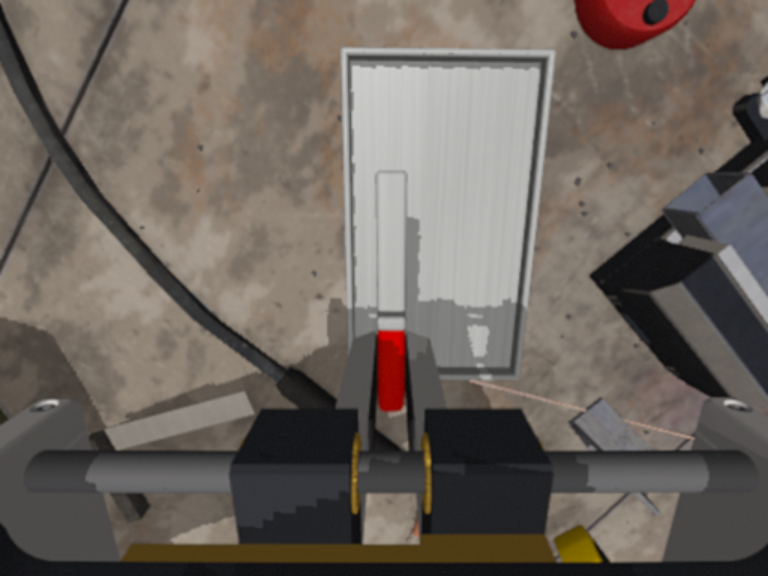

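View pics/k_s.png

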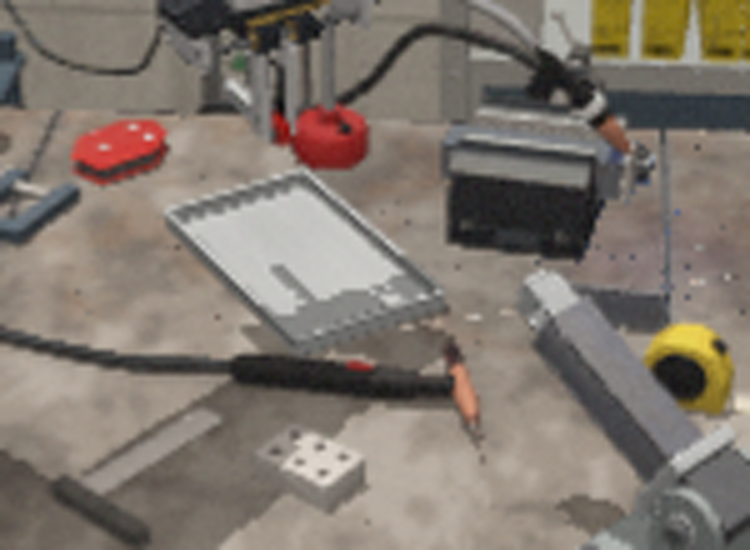

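```bash
python3 - <<'E'
from h import *
import pickle
p,t,s=pickle.load(open("k.pkl","rb"))
for z in (0.1,0.13,0.16,0.19,0.22,.25): print(z,proj(s,[.472,.24,z])[0].round(1),proj(t,[.472,.24,z])[0].round(1), (proj(p,[.472,.24,z])[0]*1.5).round(0))
from scipy.optimize import least_squares
C=np.array([(75,130),(75,-130),(-75,130)])/1000.
m=[(553,52),(518,377),(343,49)]
def f(x):
    R=np.array([[np.cos(x[2]),-np.sin(x[2])],[np.sin(x[2]),np.cos(x[2])]])
    return np.concatenate([proj(p,np.append(x[:2]+R@c,x[3]))[0]-np.array(u)/1.5 for c,u in zip(C,m)])
r=least_squares(f,[.51,.272,.104,.021]);print(r.x,r.fun.round(1))
r=least_squares(lambda x:f([*x,.021]),[.51,.272,.104]);print(r.x,r.fun.round(1))
E
```

```text
0.1 [224.8 189.1] [222.5 212.4] [388. 308.]
0.13 [224.5 183.2] [221.7 211.5] [388. 326.]
0.16 [224.3 177.1] [220.9 210.5] [388. 349.]
0.19 [224.  170.9] [220.1 209.6] [387. 379.]
0.22 [223.8 164.6] [219.3 208.5] [387. 422.]
0.25 [223.5 158.3] [218.4 207.5] [386. 487.]
[0.50979668 0.28082453 0.10409127 0.01889535] [ 0.  -0.3 -0.2  0.1  0.1  0.3]
[0.50947997 0.28050182 0.1042695 ] [ 0.4 -0.6  0.   1.1 -0.4 -0. ]
```

Emit:
play_rows:
  twist:
    - [0,0,-0.002]
    - [0,0,0]
    - [0,0,0]
    - [0,0,0]
    - [0,0,0]
    - [0,0,0]
    - [0,0,0]
  travel:
    - [0,0,-0.4]
    - [0,0,-0.5]
    - [0,0,-0.5]
    - [0,0,-0.5]
    - [0,0,-0.3]
    - [0,0,-0.2]
    - [0,0,0]
  grip: [1,1,1,1,1,1,1]

```text
time_s: 11.35
ee_pos: [0.4726, 0.2383, 0.0094]
eef_rot: [-1.572, -0.001, -1.471]
force: [-0.9, 0.5, -0.9]
grip_width: 0.0116
```

```bash
python3 - <<'E'
from h import *
import pickle
p=ctrl.camera("wrist");s=ctrl.camera("scene")
save(p,"l_w.png")
cv2.imwrite("pics/l_s.png",cv2.resize(s["img"][150:260,170:320,::-1],None,fx=5,fy=5,interpolation=cv2.INTER_CUBIC))
o=ctrl.get_obs();print(o["ee_pos"],o["grip_width"],o["force"],o["time_s"])
E
```

```text
[0.47345025 0.23890037 0.01092286] 0.011723827269327523 [-0.72781584 -0.79976151 -1.5987932 ] 11.45
```

View pics/l_w.png

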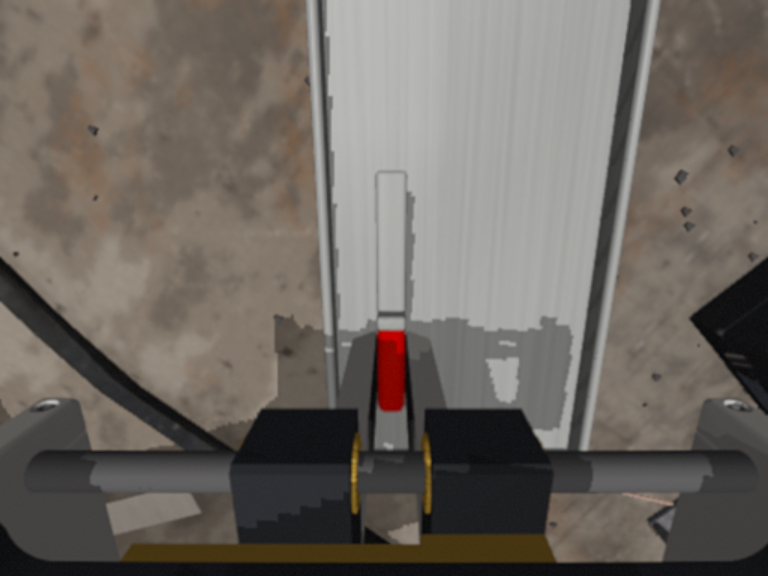

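View pics/l_s.png

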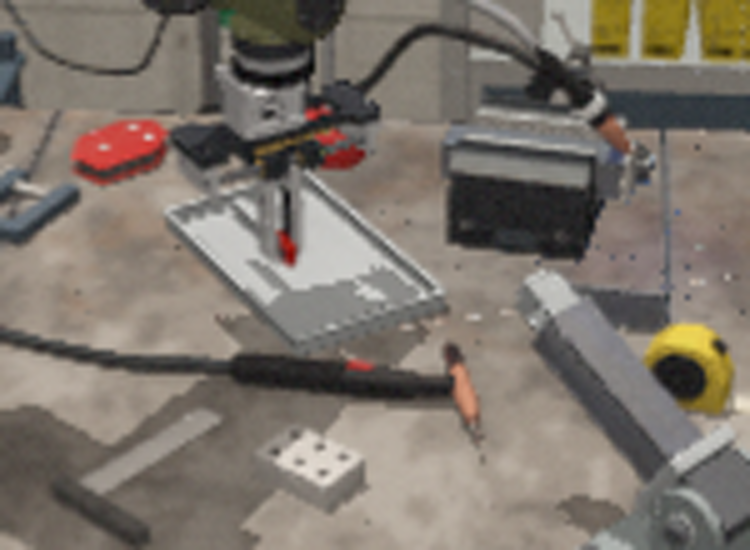

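Emit:
play_rows:
  twist:
    - [0,0,0]
    - [0,0,0]
    - [0,0,0]
    - [0,0,0]
  travel:
    - [0,0,-0.2]
    - [0,0,-0.16]
    - [0,0,-0.1]
    - [0,0,0]
  grip: [1,1,1,1]

```text
time_s: 11.85
ee_pos: [0.4725, 0.2389, -0.0137]
eef_rot: [-1.571, -0.001, -1.469]
force: [-0.2, 0.2, -0.8]
grip_width: 0.0119
```

Emit:
play_rows:
  twist:
    - [0,0,0]
    - [0,0,0]
  travel:
    - [0,0,-0.04]
    - [0,0,0]
  grip: [1,1]

```text
time_s: 12.05
ee_pos: [0.473, 0.2391, -0.0148]
eef_rot: [-1.57, -0.0, -1.469]
force: [-0.8, -0.7, -1.7]
grip_width: 0.0121
```

Emit:
play_rows:
  twist:
    - [0,0,0]
    - [0,0,0]
  travel:
    - [0,0,-0.04]
    - [0,0,0]
  grip: [1,1]

```text
time_s: 12.25
ee_pos: [0.473, 0.239, -0.0169]
eef_rot: [-1.57, -0.0, -1.469]
force: [-0.5, 0.4, -0.4]
grip_width: 0.0118
```

Emit:
play_rows:
  twist:
    - [0,0,0]
    - [0,0,0]
  travel:
    - [0,0,-0.03]
    - [0,0,0]
  grip: [1,1]

```text
time_s: 12.45
ee_pos: [0.4729, 0.239, -0.0184]
eef_rot: [-1.57, -0.0, -1.469]
force: [0.0, -0.0, -1.2]
grip_width: 0.0117
```

Emit:
play_rows:
  twist:
    - [0,0,0]
    - [0,0,0]
  travel:
    - [0,0,-0.04]
    - [0,0,0]
  grip: [1,1]

```text
time_s: 12.65
ee_pos: [0.4729, 0.239, -0.0206]
eef_rot: [-1.57, -0.001, -1.469]
force: [0.0, 0.5, -1.1]
grip_width: 0.0121
```

Emit:
play_rows:
  twist:
    - [0,0,0]
    - [0,0,0]
  travel:
    - [0,0,-0.03]
    - [0,0,0]
  grip: [1,1]

```text
time_s: 12.85
ee_pos: [0.4729, 0.239, -0.022]
eef_rot: [-1.57, -0.001, -1.469]
force: [0.1, 0.5, -0.6]
grip_width: 0.0119
```

```bash
python3 - <<'E'
from h import *
s=ctrl.camera("scene");p=ctrl.camera("wrist")
cv2.imwrite("pics/m_s.png",cv2.resize(s["img"][180:230,195:265,::-1],None,fx=10,fy=10,interpolation=cv2.INTER_CUBIC))
save(p,"m_w.png")
o=ctrl.get_obs();print(o["ee_pos"],o["grip_width"],o["force"],o["time_s"])
E
```

```text
[ 0.47298323  0.2390336  -0.02185107] 0.011734471890863756 [ 0.63113402 -0.21409078 -0.6655646 ] 12.95
```

View pics/m_s.png

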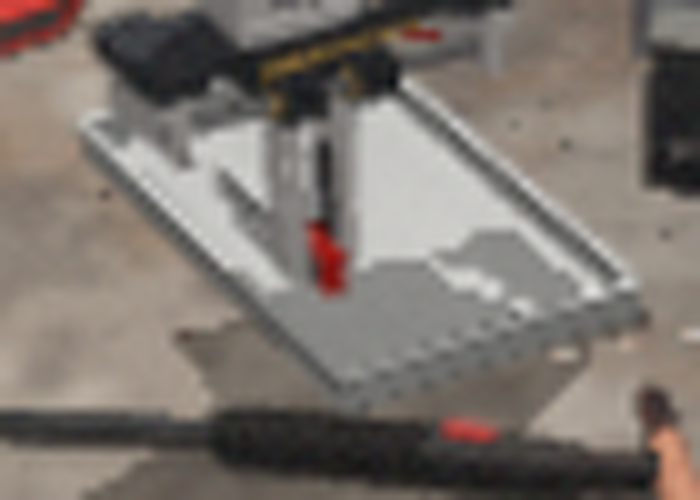

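View pics/m_w.png

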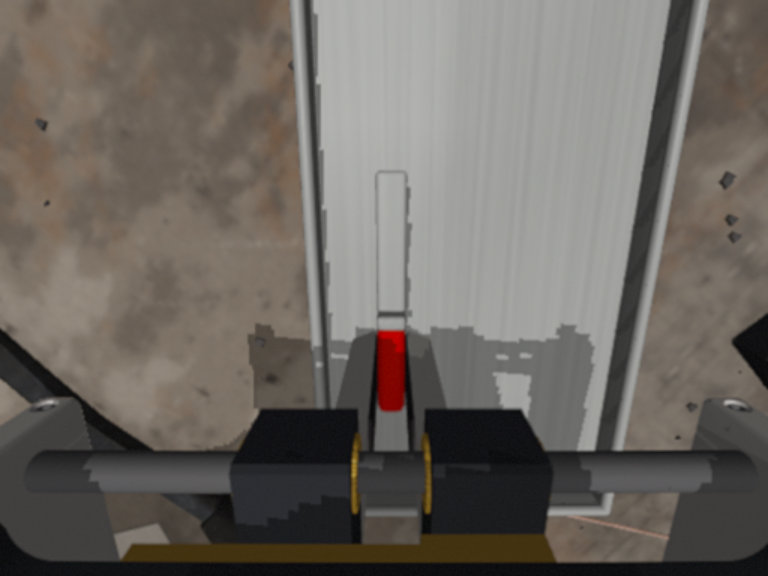

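Emit:
play_rows:
  twist:
    - [0,0,0]
    - [0,0,0]
  travel:
    - [0,0,-0.03]
    - [0,0,0]
  grip: [1,1]

```text
time_s: 13.15
ee_pos: [0.4729, 0.239, -0.0235]
eef_rot: [-1.57, -0.0, -1.469]
force: [0.2, 0.6, -0.9]
grip_width: 0.0119
```

Emit:
play_rows:
  twist:
    - [0,0,0]
    - [0,0,0]
  travel:
    - [0,0,-0.03]
    - [0,0,0]
  grip: [1,1]

```text
time_s: 13.35
ee_pos: [0.4729, 0.239, -0.025]
eef_rot: [-1.57, -0.0, -1.469]
force: [-0.1, -0.5, -2.3]
grip_width: 0.012
```

Emit:
play_rows:
  twist:
    - [0,0,0]
    - [0,0,0]
  travel:
    - [0,0,-0.03]
    - [0,0,0]
  grip: [1,1]

```text
time_s: 13.55
ee_pos: [0.4731, 0.2391, -0.0261]
eef_rot: [-1.57, -0.0, -1.469]
force: [-1.3, 0.1, 1.3]
grip_width: 0.0118
```

Emit:
play_rows:
  twist:
    - [0,0,0]
    - [0,0,0]
  travel:
    - [0,0,-0.03]
    - [0,0,0]
  grip: [1,1]

```text
time_s: 13.75
ee_pos: [0.4733, 0.239, -0.0272]
eef_rot: [-1.569, -0.0, -1.469]
force: [-3.8, -3.1, 9.8]
grip_width: 0.0119
```

```bash
python3 - <<'E'
from h import *
f=[]
import pickle
p=ctrl.camera("wrist");pickle.dump(p,open("m.pkl","wb"))
o=ctrl.get_obs();print(o["ee_pos"],o["grip_width"],o["force"],o["moment"],o["time_s"])
# scale of floor shadow etc: check shank width vs tray inner width at same row
cv2.imwrite("pics/n_w.png",cv2.resize(p["img"][100:300,190:340,::-1],None,fx=3.6,fy=3,interpolation=cv2.INTER_CUBIC))
E
```

```text
[ 0.47325591  0.23894275 -0.02715705] 0.012032240869803387 [-2.76600445 -3.3754439   9.74791994] [-0.4818923   0.58957359  0.09422549] 13.8
```

View pics/n_w.png

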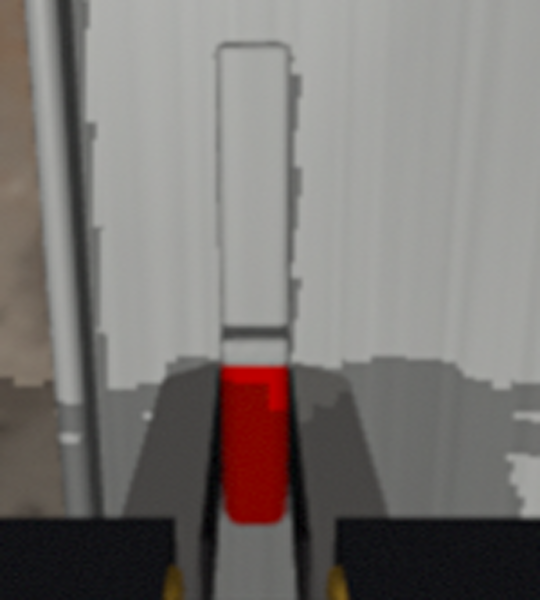

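Emit:
play_rows:
  twist:
    - [0,0,0]
    - [0,0,0]
    - [0,0,0]
    - [0,0,0]
    - [0,0,0]
    - [0,0,0]
    - [0,0,0]
  travel:
    - [0,0,0.02]
    - [0,0,0]
    - [0,0,0]
    - [0,0,0]
    - [0,0,0]
    - [0,0,0]
    - [0,0,0]
  grip: [1,0.7,0.6,0.5,0.45,0.4,0.4]

```text
time_s: 14.5
ee_pos: [0.473, 0.239, -0.0268]
eef_rot: [-1.57, -0.0, -1.469]
force: [-0.3, -0.3, 0.7]
grip_width: 0.0281
```

```bash
python3 - <<'E'
from h import *
p=ctrl.camera("wrist")
o=ctrl.get_obs();print(o["ee_pos"],o["grip_width"],o["force"],o["time_s"])
cv2.imwrite("pics/o_w.png",cv2.resize(p["img"][100:300,190:340,::-1],None,fx=3.6,fy=3,interpolation=cv2.INTER_CUBIC))
E
```

```text
[ 0.47299947  0.23902307 -0.0268275 ] 0.02806089965710625 [1.14856285 0.58634219 0.09351235] 14.55
```

View pics/o_w.png

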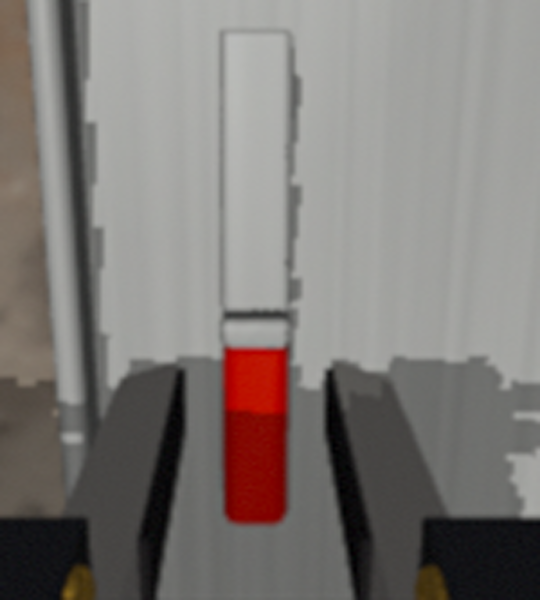

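Emit:
play_rows:
  twist:
    - [0,0,0]
    - [0,0,0]
    - [0,0,0]
    - [0,0,0]
    - [0,0,0]
  travel:
    - [0,0,0.1]
    - [0,0,0.3]
    - [0,0,0.6]
    - [0,0,0.8]
    - [0,0,0.9]
  grip: [0.4,0.4,0.4,0.4,0.0]

```text
time_s: 15.05
ee_pos: [0.4724, 0.2388, 0.1094]
eef_rot: [-1.571, -0.001, -1.469]
force: [0.1, 0.0, -0.8]
grip_width: 0.0334
```

```bash
cat >> h.py <<'E'
def sleeveR(A): # y_t=-z_a, z_t=x_a, x_t=-y_a
    return np.column_stack([-A[:,1],-A[:,2],A[:,0]])
E
python3 - <<'E'
from h import *
import pickle
p=ctrl.camera("wrist");save(p,"q_w.png")
print(ctrl.get_obs()["time_s"])
print(at([0,71,14]),at([0,71,60]))
plan(at([0,71,50]),sleeveR(AR()))
E
```

```text
15.1
[ 0.57359744 -0.19273511  0.14298795] [ 0.58103875 -0.21410475  0.18303748]
ee [0.4755 0.2401 0.1174] dp [ 0.1039 -0.4496  0.0569] rot deg [28.6  6.9 13.2] n 11
total travel units [ 2.078 -8.992  1.138] twist units [0.3175 0.077  0.1468] per row [ 0.189 -0.817  0.103] [0.0289 0.007  0.0133]
```

View pics/q_w.png

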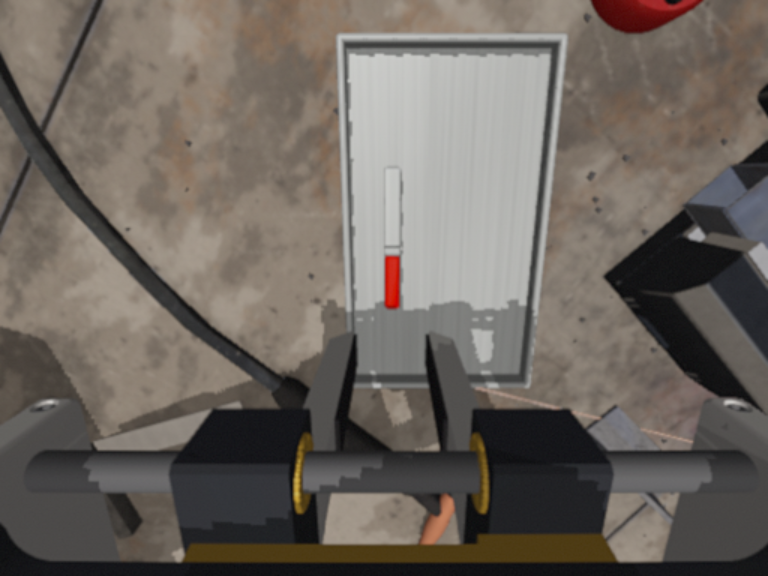

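Emit:
play_rows:
  twist:
    - [0.0265,0.0064,0.0122]
    - [0.0265,0.0064,0.0122]
    - [0.0265,0.0064,0.0122]
    - [0.0265,0.0064,0.0122]
    - [0.0265,0.0064,0.0122]
    - [0.0265,0.0064,0.0122]
    - [0.0265,0.0064,0.0122]
    - [0.0265,0.0064,0.0122]
    - [0.0265,0.0064,0.0122]
    - [0.0265,0.0064,0.0122]
    - [0.0265,0.0064,0.0122]
    - [0.0265,0.0064,0.0122]
  travel:
    - [0.1,-0.6,0.5]
    - [0.2,-0.8,0.5]
    - [0.2,-0.85,0.5]
    - [0.2,-0.85,0.5]
    - [0.2,-0.85,0.4]
    - [0.2,-0.85,0.32]
    - [0.2,-0.85,0]
    - [0.2,-0.85,0]
    - [0.2,-0.85,0]
    - [0.22,-0.85,0]
    - [0.23,-0.85,0]
    - [0.22,-0.77,0]
  grip: [-0.55,-0.55,-0.55,-0.55,-0.55,-0.55,-0.55,-0.55,-0.55,-0.55,-0.55,-0.55]

```text
time_s: 16.3
ee_pos: [0.5912, -0.2535, 0.2441]
eef_rot: [-1.579, 0.513, -1.236]
force: [1.6, -0.4, 0.5]
grip_width: 0.0729
```

```bash
python3 - <<'E'
from h import *
import pickle
p=ctrl.camera("wrist");pickle.dump(p,open("r.pkl","wb"))
im=cv2.resize(p["img"],None,fx=1.5,fy=1.5)
for X in [(15,170,15),(-15,170,15),(20,141,18),(-20,141,18),(20,1,18),(-20,1,18),(33,0,33),(-33,0,33)]:
    u,v=proj(p,at(X))[0]*1.5
    print(X,round(u),round(v))
    cv2.circle(im,(int(u),int(v)),2,(0,255,0),-1)
cv2.imwrite("pics/r_w.png",im[:,:,::-1])
o=ctrl.get_obs();print(o["time_s"],o["grip_width"],o["qpos"].round(2))
plan(at([0,71,50]),sleeveR(AR()))
E
```

```text
(15, 170, 15) 415 141
(-15, 170, 15) 377 141
(20, 141, 18) 421 179
(-20, 141, 18) 370 179
(20, 1, 18) 418 343
(-20, 1, 18) 373 343
(33, 0, 33) 434 351
(-33, 0, 33) 357 351
16.35 0.07328862025756765 [-0.6   0.81  0.69  0.33  2.05 -0.85]
ee [ 0.5918 -0.2592  0.2389] dp [-0.0123  0.0498 -0.0645] rot deg [-0.1 -0.7 -0. ] n 2
total travel units [-0.247  0.996 -1.29 ] twist units [-0.0012 -0.0075 -0.0004] per row [-0.123  0.498 -0.645] [-0.0006 -0.0038 -0.0002]
```

View pics/r_w.png

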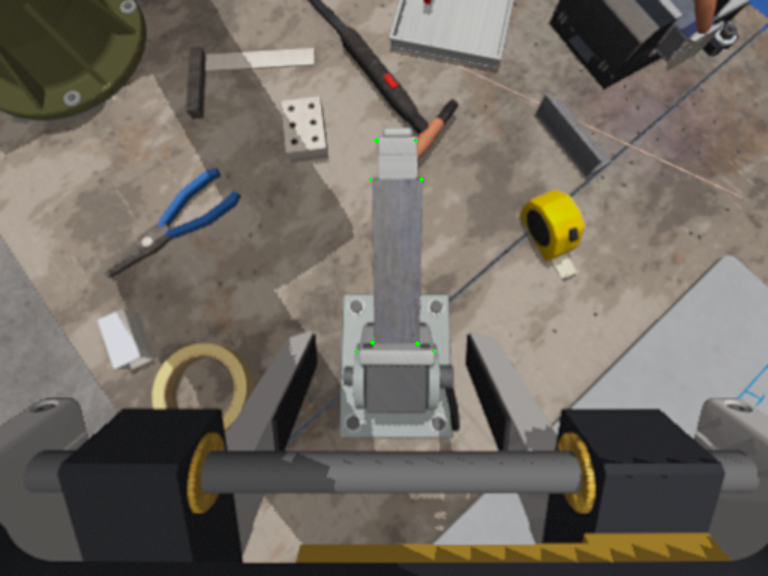

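```bash
python3 - <<'E'
from h import *
import pickle
p=pickle.load(open("r.pkl","rb"))
cv2.imwrite("pics/r1.png",cv2.resize(p["img"][80:160,225:305,::-1],None,fx=7,fy=7,interpolation=cv2.INTER_CUBIC))
cv2.imwrite("pics/r2.png",cv2.resize(p["img"][190:270,225:305,::-1],None,fx=7,fy=7,interpolation=cv2.INTER_CUBIC))
p=pickle.load(open("w3.pkl","rb"))
cv2.imwrite("pics/r3.png",cv2.resize(p["img"][100:230,215:475,::-1],None,fx=3,fy=4.5,interpolation=cv2.INTER_CUBIC))
E
```

```text
(no output)
```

View pics/r1.png

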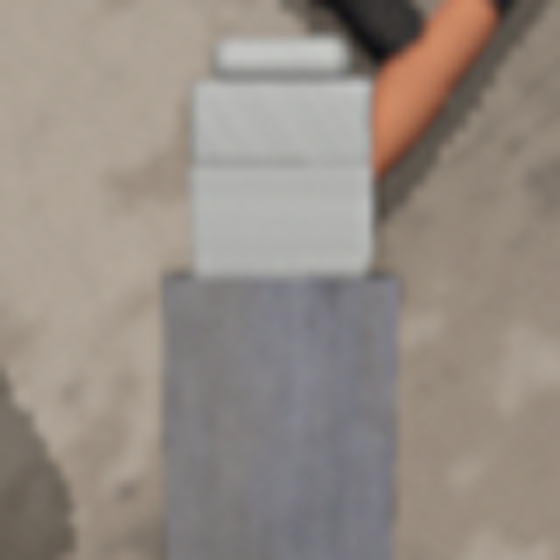

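View pics/r2.png

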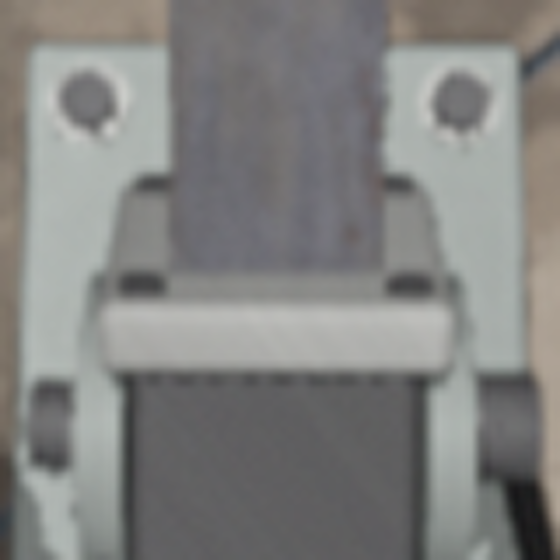

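View pics/r3.png

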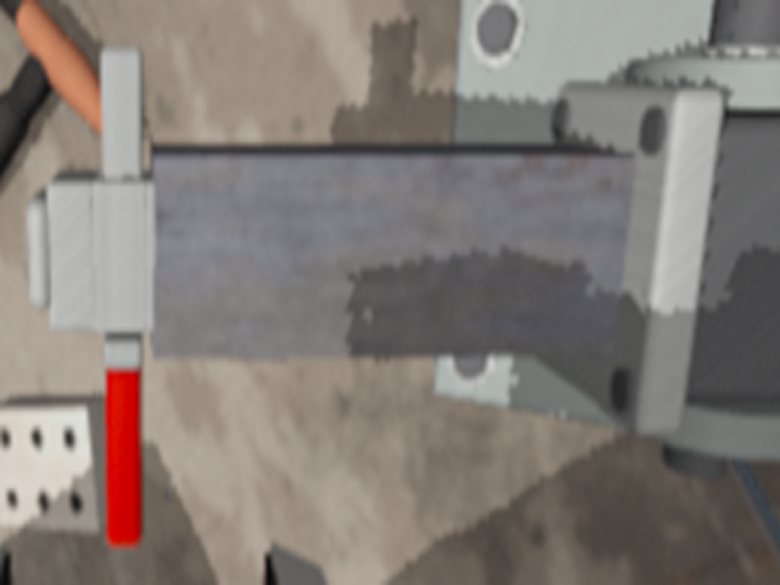

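```bash
cat > fit2.py <<'E'
from h import *
import pickle
from scipy.optimize import least_squares
w=pickle.load(open("wrist2.pkl","rb"));w3=pickle.load(open("w3.pkl","rb"));r=pickle.load(open("r.pkl","rb"))
W=[((168,160),(20,141,18)),((165,333),(-20,141,18)),((630,157),(20,1,18)),((612,333),(-20,1,18)),
((66,183),(15,170,15)),((62,313),(-15,170,15)),((115,70),(40,156,8)),((153,68),(40,144,8)),((131,510),(-65,144,10)),((676,92),(33,0,33)),((637,392),(-33,0,33))]
W3=[((50,183),(15,170,15)),((50,328),(-15,170,15)),((153,153),(20,141,18)),((155,357),(-20,141,18)),((633,155),(20,1,18)),((622,357),(-20,1,18)),((103,48),(40,156,8)),((139,48),(40,144,8)),((140,545),(-65,144,10)),((108,545),(-65,156,10)),((678,92),(33,0,33)),((640,430),(-33,0,33))]
R1=[((196,81),(-15,170,15)),((371,79),(15,170,15)),((165,277),(-20,141,18)),((397,277),(20,141,18))]
R2=[((172,270),(-20,1,18)),((386,270),(20,1,18)),((100,303),(-33,0,33)),((455,300),(33,0,33))]
obs=[(w,(300+a/3.7,80+b/5),X,1) for (a,b),X in W]+[(w3,(215+a/3,100+b/4.5),X,1) for (a,b),X in W3]+[(r,(225+a/7,80+b/7),X,1.) for (a,b),X in R1]+[(r,(225+a/7,190+b/7),X,1.) for (a,b),X in R2]
def shift(p,m):
    d=dict(p);d["tvec"]=np.array(p["tvec"],float).ravel()-np.array(m)  # camera moved by m in its own axes
    return d
def res(q,f=True):
    A=arb(q[3],q[4]);r_=[]
    for p,uv,X,wt in obs:
        r_.append((proj(shift(p,q[5:8]),q[:3]+A@(np.array(X)/1000))[0]-uv)*wt)
    r_=np.array(r_)
    return np.concatenate([r_.ravel(),q[5:8]/.002]) if f else r_
for free in (0,1):
    if free: sol=least_squares(res,[.57,-.24,.1,18,30,0,0,0],loss='soft_l1',x_scale=[.01,.01,.01,1,1,.001,.001,.001])
    else: sol=least_squares(lambda q:res(np.append(q,[0,0,0])),[.57,-.24,.1,18,30],loss='soft_l1',x_scale=[.01,.01,.01,1,1])
    print(sol.x.round(4),sol.cost)
    print(np.sqrt(np.diag(np.linalg.inv(sol.jac.T@sol.jac))).round(5))
print(res(sol.x,False).round(1).tolist())
np.save("q2.npy",sol.x[:5])
E
python3 fit2.py
```

```text
[ 0.5922 -0.2444  0.0974 19.228  29.1415] 22.377450233216194
[4.2000e-04 5.0000e-04 9.4000e-04 2.0598e-01 6.6042e-01]
[ 5.91900e-01 -2.43800e-01  9.76000e-02  1.91742e+01  2.88866e+01
 -1.00000e-03 -3.00000e-04 -0.00000e+00] 19.111368455353496
[6.2000e-04 1.0800e-03 1.9900e-03 1.8487e-01 6.6512e-01 4.5000e-04
 7.0000e-04 1.9200e-03]
[[-0.4, -0.5], [-2.2, 0.6], [-0.1, -0.9], [-2.1, -0.2], [0.7, -0.2], [0.6, 0.2], [-0.4, -0.3], [-0.2, -0.1], [0.2, 0.9], [1.3, -1.1], [-0.8, 1.1], [1.5, -0.5], [2.5, 0.3], [-0.3, 0.6], [-1.0, -0.2], [0.9, -0.2], [-3.1, -0.3], [-0.5, 0.1], [1.0, 0.1], [0.8, 0.3], [-0.6, 0.3], [0.8, -1.4], [-0.8, 2.1], [-0.6, 1.0], [0.2, 1.3], [-0.3, -1.1], [0.5, -1.1], [0.0, -0.5], [-0.3, -0.4], [-0.4, 0.2], [0.7, 0.8]]
```

```bash
python3 - <<'E'
from h import *
np.save("q.npy",[.592,-.2443,.0968,19.2,29.4])
plan(at([0,72,16]),sleeveR(AR()))
E
```

```text
ee [ 0.5918 -0.2592  0.2389] dp [-0.0178  0.0668 -0.0928] rot deg [-0.2 -0.7 -0. ] n 3
total travel units [-0.356  1.335 -1.855] twist units [-0.0019 -0.0078 -0.0004] per row [-0.119  0.445 -0.618] [-0.0006 -0.0026 -0.0001]
```

Emit:
play_rows:
  twist:
    - [-0.0005,-0.002,0]
    - [-0.0005,-0.002,0]
    - [-0.0005,-0.002,0]
    - [-0.0004,-0.0018,0]
    - [0,0,0]
  travel:
    - [-0.1,0.36,-0.5]
    - [-0.1,0.36,-0.5]
    - [-0.1,0.36,-0.5]
    - [-0.056,0.255,-0.355]
    - [0,0,0]
  grip: [-0.55,-0.55,-0.55,-0.55,-0.55]

```text
time_s: 16.85
ee_pos: [0.5726, -0.183, 0.1494]
eef_rot: [-1.57, 0.508, -1.23]
force: [-0.3, -0.1, 0.1]
grip_width: 0.0726
```

```bash
python3 - <<'E'
from h import *
import pickle
p=ctrl.camera("wrist");pickle.dump(p,open("t.pkl","wb"));save(p,"t_w.png")
o=ctrl.get_obs();print(o["time_s"],o["grip_width"],o["force"])
plan(at([0,72,-45]),sleeveR(AR()))
E
```

```text
16.9 0.07278593410883086 [ 0.20029916 -0.73291919 -0.00147774]
ee [ 0.5734 -0.1842  0.1511] dp [-0.0092  0.02   -0.0582] rot deg [ 0.3  0.2 -0.3] n 2
total travel units [-0.185  0.401 -1.164] twist units [ 0.0037  0.0027 -0.0028] per row [-0.092  0.2   -0.582] [ 0.0018  0.0014 -0.0014]
```

View pics/t_w.png

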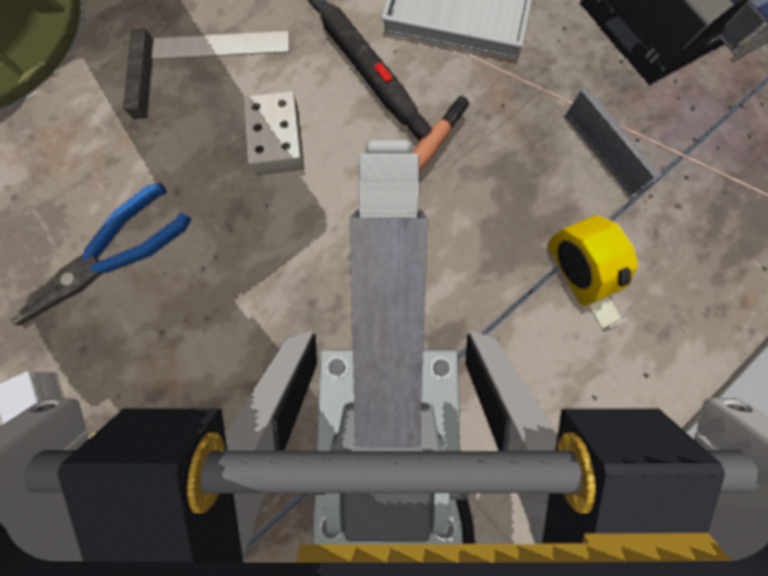

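Emit:
play_rows:
  twist:
    - [0.001,0.001,-0.001]
    - [0.001,0.001,-0.001]
    - [0.001,0.001,-0.001]
    - [0,0,0]
    - [0,0,0]
  travel:
    - [-0.075,0.06,-0.25]
    - [-0.05,0.13,-0.35]
    - [-0.04,0.13,-0.35]
    - [-0.02,0.081,-0.214]
    - [0,0,0]
  grip: [-0.55,-0.55,-0.55,-0.55,-0.55]

```text
time_s: 17.4
ee_pos: [0.5643, -0.1647, 0.0926]
eef_rot: [-1.571, 0.512, -1.237]
force: [0.1, 0.3, 0.0]
grip_width: 0.0727
```

```bash
python3 - <<'E'
from h import *
import pickle
p=ctrl.camera("wrist");pickle.dump(p,open("u.pkl","wb"));save(p,"u_w.png")
s=ctrl.camera("scene")
cv2.imwrite("pics/u_s.png",cv2.resize(s["img"][180:290,230:350,::-1],None,fx=5,fy=5,interpolation=cv2.INTER_CUBIC))
o=ctrl.get_obs();print(o["time_s"],o["grip_width"],o["force"])
plan(at([0,72,-45]),sleeveR(AR()))
E
```

```text
17.5 0.07281342159081124 [-0.05962845 -0.57771051  0.22440253]
ee [ 0.5649 -0.1653  0.094 ] dp [-0.0008  0.0011 -0.001 ] rot deg [0.1 0.1 0.1] n 1
total travel units [-0.016  0.021 -0.021] twist units [0.0015 0.0012 0.0008] per row [-0.016  0.021 -0.021] [0.0015 0.0012 0.0008]
```

View pics/u_w.png

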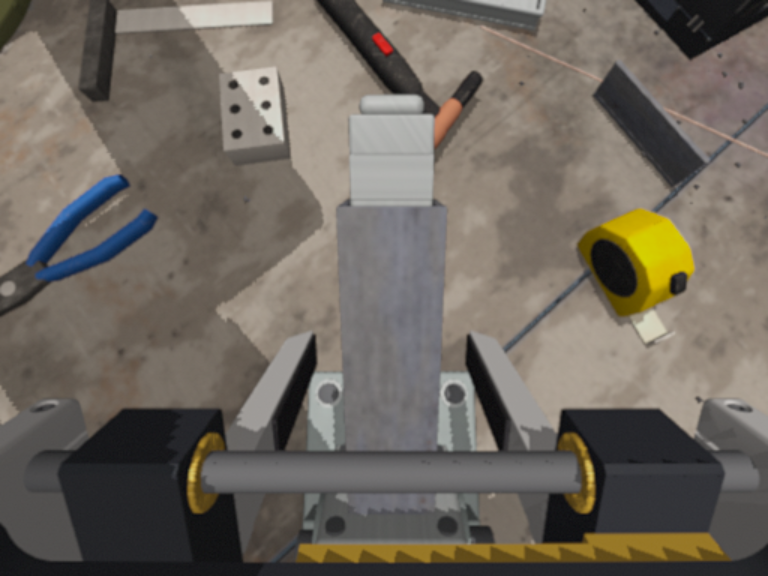

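View pics/u_s.png

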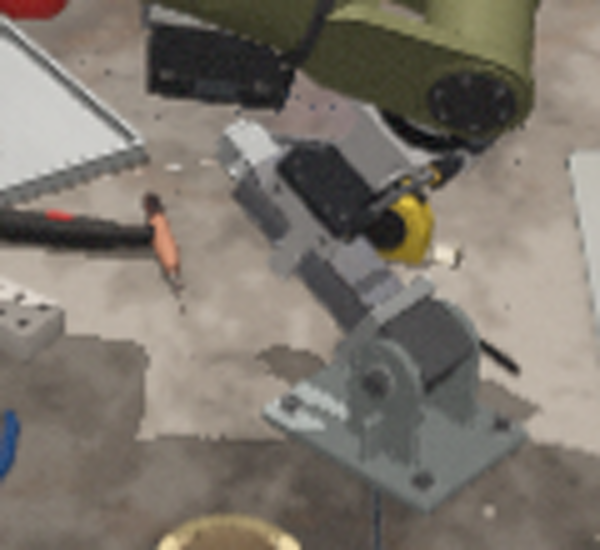

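Emit:
play_rows:
  twist:
    - [0,0,0]
    - [0,0,0]
    - [0,0,0]
    - [0,0,0]
    - [0,0,0]
    - [0,0,0]
    - [0,0,0]
    - [0,0,0]
    - [0,0,0]
  travel:
    - [0,0,0]
    - [0,0,0]
    - [0,0,0]
    - [0,0,0]
    - [0,0,0]
    - [0,0,0]
    - [0,0,0]
    - [0,0,0]
    - [0,0,0]
  grip: [1,1,1,1,1,1,1,1,1]
  force: 40

```text
time_s: 18.4
ee_pos: [0.5644, -0.1647, 0.0931]
eef_rot: [-1.57, 0.511, -1.237]
force: [-0.2, -1.7, 1.1]
grip_width: 0.0399
```

```bash
python3 - <<'E'
from h import *
o=ctrl.get_obs();print(o["time_s"],o["grip_width"],o["force"],AR().T@o["force"],o["qpos"].round(2))
print(AR()*1000/50/1000)
E
```

```text
18.4 0.0398541057966042 [-0.20327621 -1.71465367  1.12825702] [-0.75586165 -0.7986308   1.74504566] [-0.51  0.71  1.2   0.33  1.63 -0.9 ]
[[ 0.01888753 -0.00573026  0.00322884]
 [ 0.00657733  0.01645507 -0.00927196]
 [ 0.          0.00981808  0.01742428]]
```

Emit:
play_rows:
  twist:
    - [0,0,0]
    - [0,0,0]
    - [0,0,0]
  travel:
    - [0.006,-0.017,0.031]
    - [-0.029,0.082,0.049]
    - [-0.057,0.165,0.098]
  grip: [1,1,1]

```text
time_s: 18.7
ee_pos: [0.5599, -0.1529, 0.1013]
eef_rot: [-1.572, 0.512, -1.238]
force: [-0.1, 0.3, -4.1]
grip_width: 0.0396
```

```bash
cat > st.py <<'E'
from h import *
o=ctrl.get_obs();print(o["time_s"],o["grip_width"],"F_a",(AR().T@o["force"]).round(1),"M_a",(AR().T@o["moment"]).round(2),"tcp_a",(AR().T@(o["ee_pos"]-at([0,0,0]))*1000).round(1))
E
python3 st.py
```

```text
18.7 0.039630010044115115 F_a [-0.  -1.7 -3.7] M_a [-0.55 -0.03  0.01] tcp_a [ -0.3  86.6 -43.6]
```

Emit:
play_rows:
  twist:
    - [0,0,0]
    - [0,0,0]
    - [0,0,0]
    - [0,0,0]
  travel:
    - [-0.086,0.247,0.147]
    - [-0.086,0.247,0.147]
    - [-0.086,0.247,0.147]
    - [0,0,0]
  grip: [1,1,1,1]

```text
time_s: 19.1
ee_pos: [0.5474, -0.1145, 0.1256]
eef_rot: [-1.569, 0.51, -1.234]
force: [0.9, 0.5, -3.5]
grip_width: 0.0396
```

```bash
python3 st.py
```

```text
19.1 0.039600963117246014 F_a [ 1.  -1.6 -3.1] M_a [-0.65 -0.13  0.02] tcp_a [  0.6 133.7 -42.2]
```

Emit:
play_rows:
  twist:
    - [0,0,0]
    - [0,0,0]
    - [0,0,0]
    - [0,0,0]
  travel:
    - [-0.099,0.252,0.13]
    - [-0.086,0.247,0.147]
    - [-0.086,0.247,0.147]
    - [0,0,0]
  grip: [1,1,1,1]

```text
time_s: 19.5
ee_pos: [0.5338, -0.0775, 0.1464]
eef_rot: [-1.569, 0.511, -1.235]
force: [-0.3, -0.0, -2.1]
grip_width: 0.04
```

```bash
python3 st.py; python3 - <<'E'
from h import *
p=ctrl.camera("wrist");save(p,"v_w.png")
E
```

```text
19.5 0.03998558899355496 F_a [-0.3 -1.  -1.8] M_a [-0.55 -0.02  0.08] tcp_a [-1.000e-01  1.782e+02 -4.350e+01]
```

View pics/v_w.png

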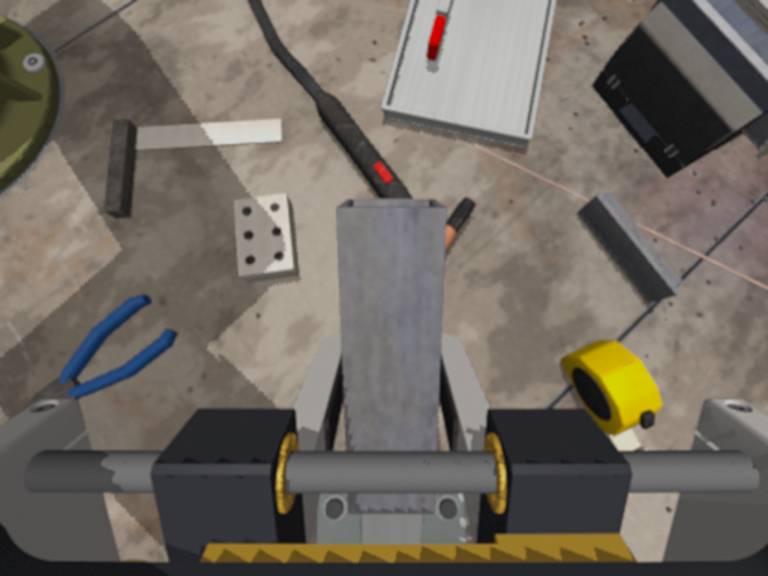

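Emit:
play_rows:
  twist:
    - [0,0,0]
    - [0,0,0]
    - [0,0,0]
    - [0,0,0]
  travel:
    - [-0.083,0.238,0.164]
    - [-0.086,0.247,0.147]
    - [-0.086,0.247,0.147]
    - [0,0,0]
  grip: [1,1,1,1]

```text
time_s: 19.95
ee_pos: [0.5209, -0.0407, 0.1691]
eef_rot: [-1.57, 0.511, -1.235]
force: [0.7, -0.3, -3.4]
grip_width: 0.0399
```

```bash
python3 st.py
```

```text
19.95 0.03986360201516444 F_a [ 0.5 -2.1 -2.7] M_a [-0.56 -0.07  0.07] tcp_a [-2.000e-01  2.234e+02 -4.290e+01]
```

Emit:
play_rows:
  twist:
    - [0,0,0]
    - [0,0,0]
    - [0,0,0]
    - [0,0,0]
    - [0,0,0]
  travel:
    - [-0.082,0.243,0.153]
    - [-0.086,0.247,0.147]
    - [-0.086,0.247,0.147]
    - [-0.086,0.247,0.147]
    - [-0.086,0.247,0.147]
  grip: [1,1,1,1,1]

```text
time_s: 20.45
ee_pos: [0.4994, 0.0205, 0.2056]
eef_rot: [-1.571, 0.512, -1.236]
force: [0.4, -0.9, -4.1]
grip_width: 0.04
```

```bash
python3 st.py; python3 - <<'E'
from h import *
p=ctrl.camera("wrist");save(p,"x_w.png");s=ctrl.camera("scene")
cv2.imwrite("pics/x_s.png",cv2.resize(s["img"][150:290,190:350,::-1],None,fx=4,fy=4,interpolation=cv2.INTER_CUBIC))
T=np.array([.5095,.2805]);a=.104;R=np.array([[np.cos(a),-np.sin(a)],[np.sin(a),np.cos(a)]])
c=T+R@np.array([.028,0]);print(c)
plan([*c,0.13],sleeveR(arb(np.degrees(a),0)))
E
```

```text
20.45 0.04003844068243611 F_a [ 0.  -2.8 -3.1] M_a [-0.63 -0.05  0.08] tcp_a [ -0.4 297.8 -43. ]
[0.53734871 0.28340675]
ee [0.4996 0.0208 0.2063] dp [ 0.0377  0.2626 -0.0763] rot deg [-28.6  -6.3 -13. ] n 7
total travel units [ 0.755  5.252 -1.526] twist units [-0.3182 -0.0701 -0.1445] per row [ 0.108  0.75  -0.218] [-0.0455 -0.01   -0.0206]
```

View pics/x_w.png

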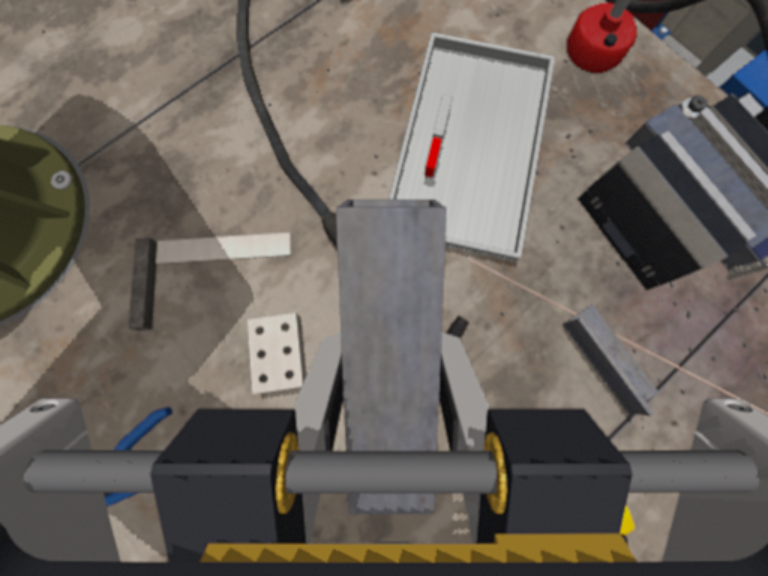

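View pics/x_s.png

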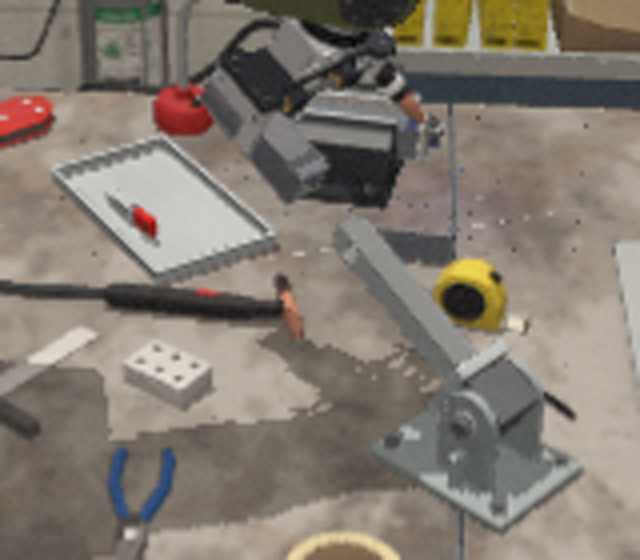

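Emit:
play_rows:
  twist:
    - [-0.0398,-0.0088,-0.018]
    - [-0.0398,-0.0088,-0.018]
    - [-0.0398,-0.0088,-0.018]
    - [-0.0398,-0.0088,-0.018]
    - [-0.0398,-0.0088,-0.018]
    - [-0.0398,-0.0088,-0.018]
    - [-0.0398,-0.0088,-0.018]
    - [-0.0396,-0.0085,-0.0185]
    - [0,0,0]
  travel:
    - [0.05,0.4,0]
    - [0.1,0.7,0]
    - [0.1,0.75,-0.1]
    - [0.1,0.75,-0.2]
    - [0.1,0.75,-0.3]
    - [0.1,0.75,-0.4]
    - [0.1,0.7,-0.5]
    - [0.1,0.45,-0.5]
    - [0,0,-0.3]
  grip: [1,1,1,1,1,1,1,1,1]

```text
time_s: 21.45
ee_pos: [0.536, 0.2851, 0.0873]
eef_rot: [-1.574, -0.002, -1.465]
force: [-0.1, 0.1, -3.2]
grip_width: 0.04
```

```bash
python3 - <<'E'
from h import *
import pickle
p=ctrl.camera("wrist");save(p,"y_w.png")
o=ctrl.get_obs();print(o["time_s"],o["grip_width"],o["force"])
plan([.5374,.2834,0.08],sleeveR(arb(5.96,0)))
from scipy.optimize import least_squares
pickle.dump(p,open("y.pkl","wb"))
E
```

```text
21.5 0.039314489901252865 [-0.66772066 -1.25467411 -6.13732775]
ee [0.5352 0.2829 0.0852] dp [ 0.0022  0.0005 -0.0052] rot deg [ 0.1 -0.4 -0.1] n 1
total travel units [ 0.043  0.01  -0.105] twist units [ 0.0012 -0.004  -0.0006] per row [ 0.043  0.01  -0.105] [ 0.0012 -0.004  -0.0006]
```

View pics/y_w.png

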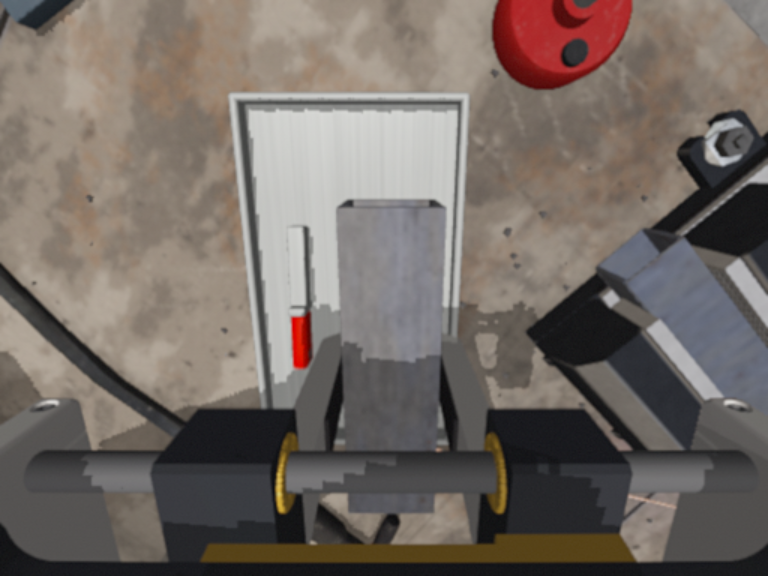

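```bash
python3 - <<'E'
from h import *
import pickle
p=pickle.load(open("y.pkl","rb"));_,t,s=pickle.load(open("k.pkl","rb"))
s2=s
cv2.imwrite("pics/mach_t.png",cv2.resize(t["img"][90:220,150:290,::-1],None,fx=5.5,fy=4.5,interpolation=cv2.INTER_CUBIC))
cv2.imwrite("pics/mach_s.png",cv2.resize(s["img"][140:220,225:325,::-1],None,fx=7.5,fy=7,interpolation=cv2.INTER_CUBIC))
cv2.imwrite("pics/mach_w.png",cv2.resize(p["img"][60:320,300:512,::-1],None,fx=3.5,fy=2.3,interpolation=cv2.INTER_CUBIC))
o,d=ray(p,(530/1.5,330/1.5))
for z in (0,.05,.1,.15): print(z,onz(p,(530/1.5,330/1.5),z).round(3),onz(p,(603/1.5,270/1.5),z).round(3))
E
```

```text
0 [0.651 0.257 0.   ] [0.697 0.311 0.   ]
0.05 [0.631 0.275 0.05 ] [0.669 0.321 0.05 ]
0.1 [0.61  0.294 0.1  ] [0.64 0.33 0.1 ]
0.15 [0.589 0.312 0.15 ] [0.612 0.339 0.15 ]
```

View pics/mach_t.png

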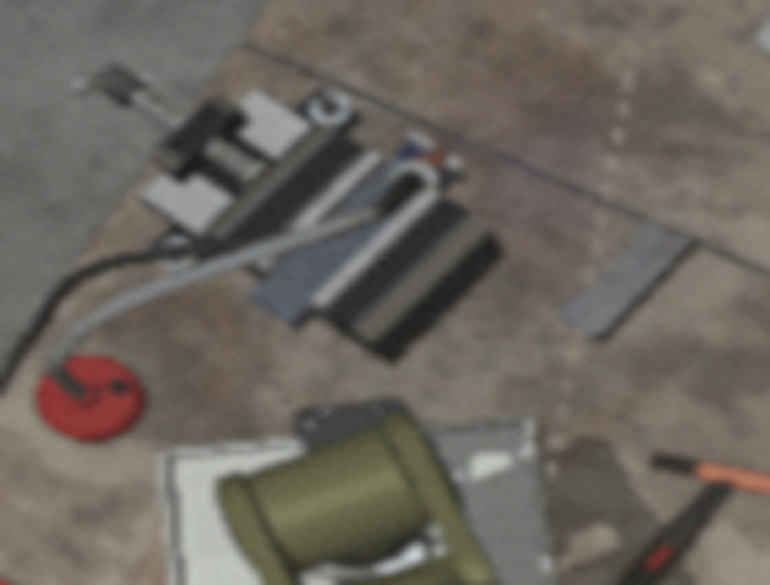

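View pics/mach_s.png

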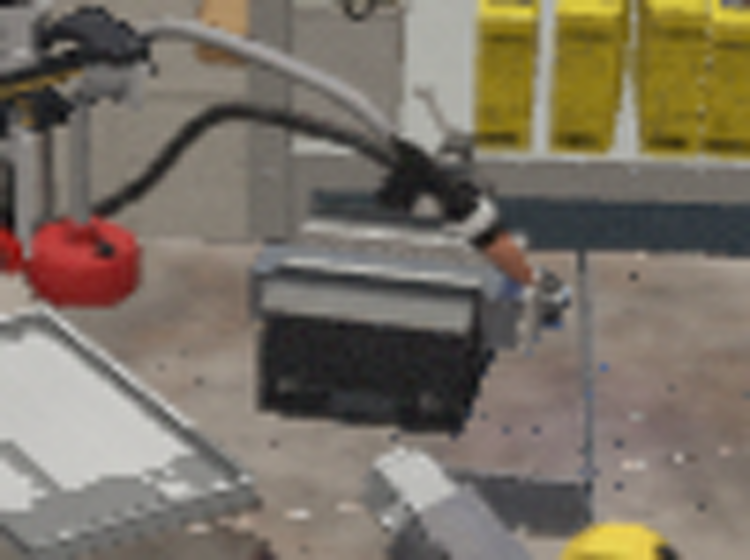

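View pics/mach_w.png

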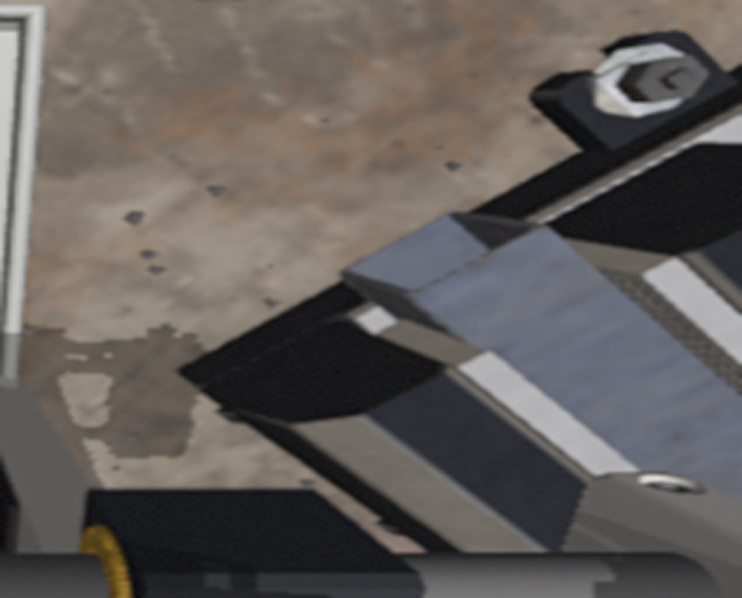

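```bash
python3 - <<'E'
from h import *
import pickle
p=pickle.load(open("y.pkl","rb"));_,t,s=pickle.load(open("k.pkl","rb"))
W=lambda x,y:ray(p,(300+x/3.5,60+y/2.3));T=lambda x,y:ray(t,(150+x/5.5,90+y/4.5));S=lambda x,y:ray(s,(225+x/7.5,140+y/7))
def show(n,*rs):
    X=tri(rs);print(n,X.round(3),"miss",[round(1000*np.linalg.norm(np.cross(X-o,d)),1) for o,d in rs])
show("bar end a",W(415,292),T(292,325));show("bar end a2",W(345,270),T(292,325));show("bar end b",W(450,213),T(250,295));show("bar b2",W(545,230),T(250,295))
show("bar end a S",W(415,292),T(292,325),S(250,285))
show("black corner",W(180,372),T(390,360));show("black corner S",W(180,372),S(260,410))
show("black top S",W(370,412),S(262,318));
show("dark strip corner",W(445,370),T(320,305))
E
```

```text
bar end a [0.668 0.318 0.074] miss [np.float64(3.7), np.float64(3.7)]
bar end a2 [0.674 0.32  0.033] miss [np.float64(0.5), np.float64(0.5)]
bar end b [0.702 0.349 0.029] miss [np.float64(2.1), np.float64(2.1)]
bar b2 [0.692 0.346 0.078] miss [np.float64(2.1), np.float64(2.1)]
bar end a S [0.674 0.317 0.059] miss [np.float64(6.2), np.float64(4.4), np.float64(2.5)]
black corner [0.649 0.255 0.001] miss [np.float64(0.2), np.float64(0.2)]
black corner S [ 0.65   0.254 -0.002] miss [np.float64(0.5), np.float64(0.5)]
black top S [0.667 0.269 0.064] miss [np.float64(10.5), np.float64(10.5)]
dark strip corner [0.68  0.294 0.085] miss [np.float64(0.2), np.float64(0.2)]
```

Emit:
play_rows:
  twist:
    - [0,-0.004,0]
    - [0,0,0]
    - [0,0,0]
    - [0,0,0]
    - [0,0,0]
    - [0,0,0]
  travel:
    - [0.02,0,-0.3]
    - [0,0,-0.45]
    - [0,0,-0.45]
    - [0,0,-0.35]
    - [0,0,-0.2]
    - [0,0,0]
  grip: [1,1,1,1,1,1]

```text
time_s: 22.1
ee_pos: [0.5381, 0.2808, 0.0018]
eef_rot: [-1.567, -0.0, -1.47]
force: [0.1, 1.6, -2.7]
grip_width: 0.0396
```

```bash
python3 - <<'E'
from h import *
p=ctrl.camera("wrist");save(p,"za_w.png")
o=ctrl.get_obs();print(o["time_s"],o["grip_width"],o["force"],o["ee_pos"],o["eef_rot"])
s=ctrl.camera("scene")
cv2.imwrite("pics/za_s.png",cv2.resize(s["img"][140:230,190:300,::-1],None,fx=6,fy=6,interpolation=cv2.INTER_CUBIC))
E
```

```text
22.15 0.039879611749430215 [ 0.31992094  0.66646231 -3.46905697] [0.53861357 0.28124283 0.00288082] [-1.56555737e+00  1.44746750e-04 -1.46963557e+00]
```

View pics/za_w.png

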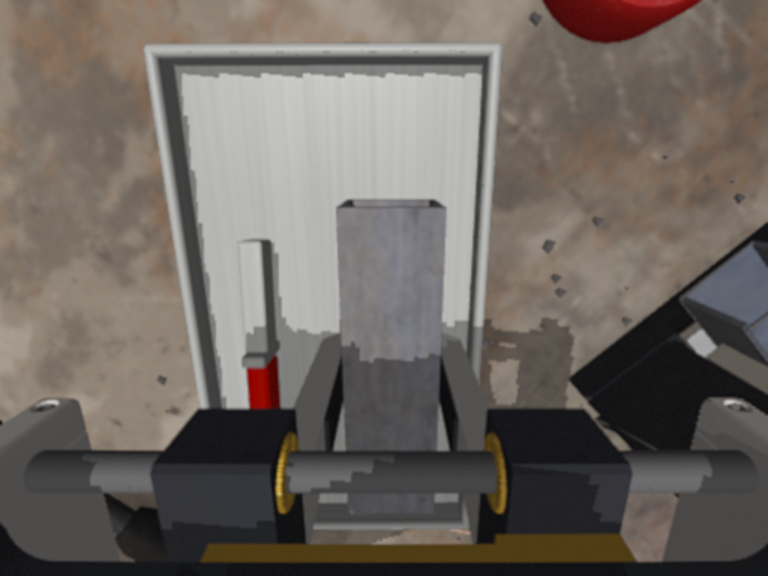

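View pics/za_s.png

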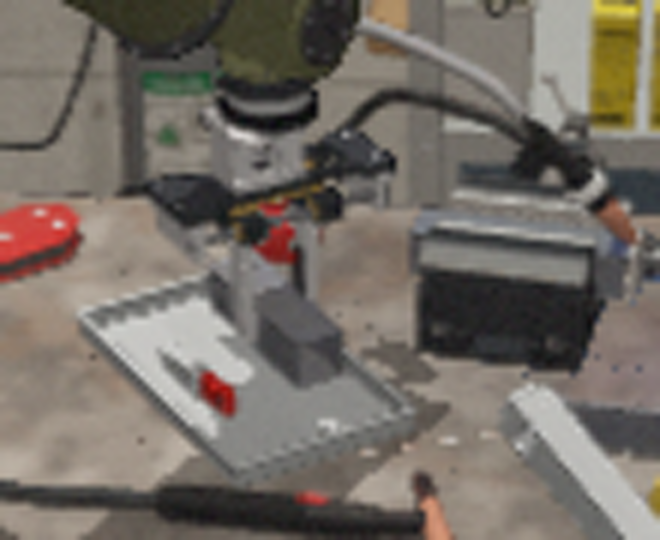

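Emit:
play_rows:
  twist:
    - [0,0,0]
    - [0,0,0]
    - [0,0,0]
    - [0,0,0]
  travel:
    - [-0.04,0,-0.15]
    - [-0.02,0,-0.15]
    - [0,0,-0.06]
    - [0,0,0]
  grip: [1,1,1,1]

```text
time_s: 22.6
ee_pos: [0.535, 0.2818, -0.0161]
eef_rot: [-1.566, -0.0, -1.469]
force: [-0.7, -0.7, -2.5]
grip_width: 0.04
```

Emit:
play_rows:
  twist:
    - [0,0,0]
    - [0,0,0]
  travel:
    - [0,0,-0.04]
    - [0,0,0]
  grip: [1,1]

```text
time_s: 22.8
ee_pos: [0.5353, 0.2819, -0.0175]
eef_rot: [-1.565, 0.0, -1.469]
force: [0.1, -0.7, -3.3]
grip_width: 0.0399
```

Emit:
play_rows:
  twist:
    - [0,0,0]
    - [0,0,0]
  travel:
    - [0,0,-0.03]
    - [0,0,0]
  grip: [1,1]

```text
time_s: 23.0
ee_pos: [0.5353, 0.2818, -0.019]
eef_rot: [-1.565, -0.0, -1.469]
force: [0.2, 0.3, -2.9]
grip_width: 0.0397
```

Emit:
play_rows:
  twist:
    - [0,0,0]
    - [0,0,0]
  travel:
    - [0,0,-0.03]
    - [0,0,0]
  grip: [1,1]

```text
time_s: 23.2
ee_pos: [0.5355, 0.2819, -0.0204]
eef_rot: [-1.565, -0.0, -1.469]
force: [-0.1, -0.2, -1.6]
grip_width: 0.0399
```

Emit:
play_rows:
  twist:
    - [0,0,0]
    - [0,0,0]
  travel:
    - [0,0,-0.03]
    - [0,0,0]
  grip: [1,1]

```text
time_s: 23.4
ee_pos: [0.5356, 0.2822, -0.0212]
eef_rot: [-1.564, 0.0, -1.469]
force: [-2.0, 1.0, 5.5]
grip_width: 0.0399
```

Emit:
play_rows:
  twist:
    - [0,0,0]
    - [0,0,0]
    - [0,0,0]
    - [0,0,0]
    - [0,0,0]
    - [0,0,0]
    - [0,0,0]
  travel:
    - [0,0,0]
    - [0,0,0]
    - [0,0,0]
    - [0,0,0]
    - [0,0,0]
    - [0,0,0]
    - [0,0,0]
  grip: [0.13,0.1,0.07,0.02,-0.03,-0.05,-0.05]

```text
time_s: 24.1
ee_pos: [0.5354, 0.2819, -0.022]
eef_rot: [-1.565, -0.0, -1.469]
force: [-0.8, -0.1, 0.3]
grip_width: 0.0494
```

```bash
python3 - <<'E'
from h import *
p=ctrl.camera("wrist");save(p,"zb_w.png")
o=ctrl.get_obs();print(o["time_s"],o["grip_width"],o["force"],o["ee_pos"],o["eef_rot"])
E
```

```text
24.15 0.049278915055150314 [-1.33515825 -0.24338684  0.17306139] [ 0.53529825  0.28185769 -0.02201306] [-1.56539645e+00 -3.37076045e-05 -1.46887422e+00]
```

View pics/zb_w.png

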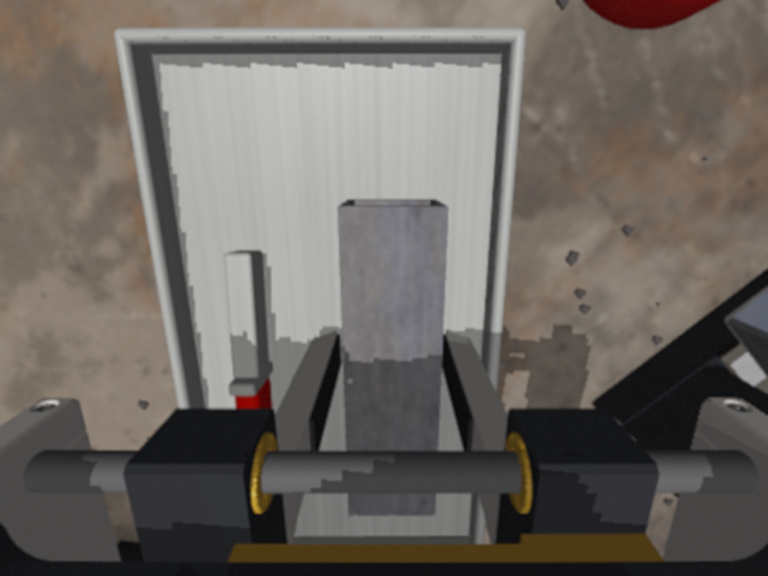

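Emit:
play_rows:
  twist:
    - [0,0,0]
    - [0,0,0]
    - [0,0,0]
    - [0,0,0]
    - [0,0,0]
    - [0,0,0]
    - [0,0,0]
    - [0,0,0]
  travel:
    - [0,0,0.1]
    - [0,0,0.3]
    - [0,0,0.6]
    - [0,0,0.8]
    - [0,0,0.8]
    - [0,0,0.6]
    - [0,0,0.4]
    - [0,0,0]
  grip: [-0.05,-0.05,-0.05,-0.05,-0.05,-0.05,-0.05,-0.05]

```text
time_s: 24.95
ee_pos: [0.5365, 0.2824, 0.1624]
eef_rot: [-1.559, 0.002, -1.469]
force: [-0.2, -0.1, 0.0]
grip_width: 0.0495
```

```bash
python3 - <<'E'
from h import *
p=ctrl.camera("wrist");save(p,"zc_w.png")
s=ctrl.camera("scene")
cv2.imwrite("pics/zc_s.png",cv2.resize(s["img"][150:270,190:340,::-1],None,fx=5,fy=5,interpolation=cv2.INTER_CUBIC))
o=ctrl.get_obs();print(o["time_s"],o["grip_width"],o["force"],o["ee_pos"])
E
```

```text
25.05 0.04944687580163919 [-0.75468577 -0.41365374 -0.57820767] [0.53519908 0.28180096 0.15821768]
```

View pics/zc_w.png

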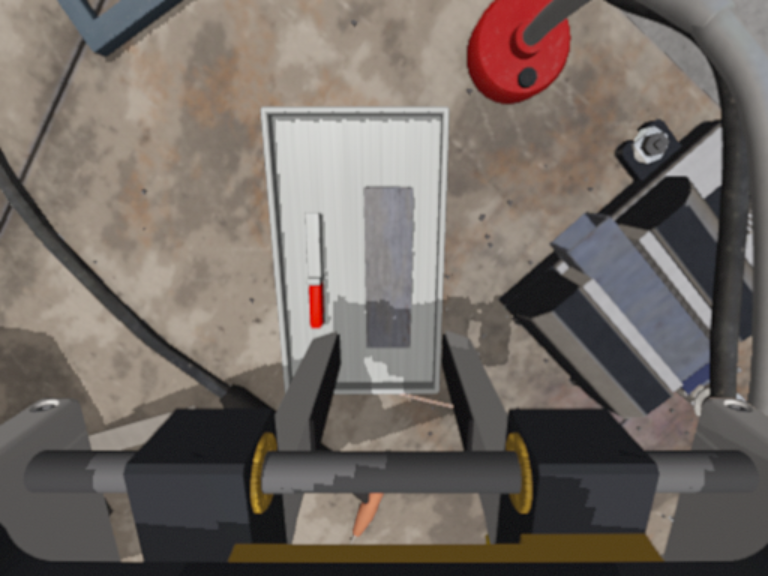

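View pics/zc_s.png

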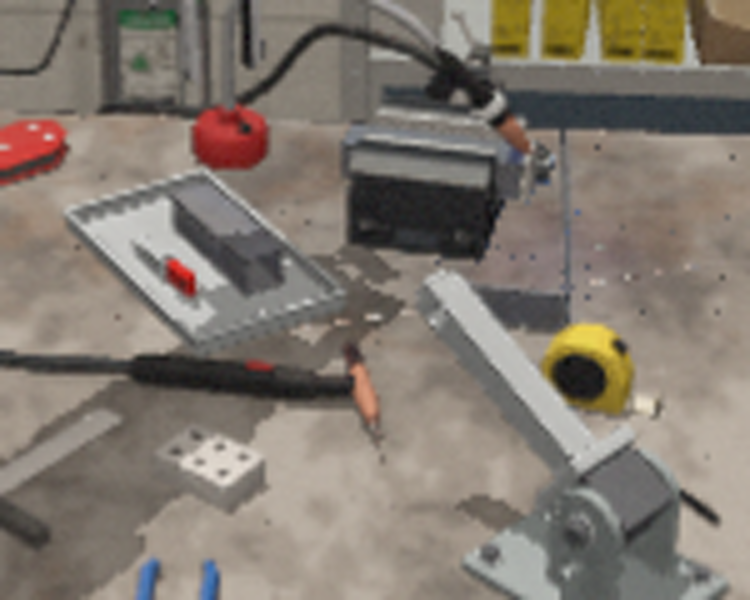

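The pictures show the box section flat in the tray: upper face at about (365–413, 187–347) in the wrist view, clear of the walls. The key is beside it at (306–325, 213–327), and the arbor is empty. The robot is clear of everything and the bystanders are where they were, so I'm handing in.

```bash
python3 -c "
from h import *
print(ctrl.get_obs()['joint_vel'].round(3));print(ctrl.hand_in())"
```

```text
[-0.     0.026  0.022  0.001 -0.008 -0.001]
the job is handed in; nothing more can be done
None
```

I drew the key out sideways, then slid the box section up the arbor and off its open end. I lowered both into the tray until the wrist force showed contact. The job was handed in at about 25 s of the 54 s allowed.

**Last pictures:** The box section lies flat on the tray floor, clear of the walls, with the key about 40 mm to its robot side. The arbor is empty, the gripper is clear above the tray, and the bystanders look unmoved by eye.

**Forces:** The largest wrist force I read was about 11 N, when the key touched the tray floor. While the box section slid I read little more than its own weight, about 4 N.

What did not go as expected:
- **First grasp missed:** The gripper closed on air above the key at the first try. The fingertips turned out to stand about 30 mm behind the reported TCP, not 8 mm ahead of it. I corrected for this from the pictures and touched nothing in the process.
- **Key on its narrow edge:** The key rests on its 12 mm edge instead of its broad face. It stayed upright in every picture after I released it.
- **Camera disagreement:** The scene and top cameras differed by a few millimetres on the tray, so I placed both parts by the wrist camera.

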